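# Change the hydrogen cartridges of a fuel-cell unit and lock its cover

## Robot

A 6-joint arm with a two-finger parallel gripper is mounted at the origin on the work surface. World frame = base frame: x ahead of the robot, y to its left, z up, the work surface at z = 0. Lengths are in m, angles in degrees, forces in N, time in s.
With the tool pointing down it reaches from about 0.375 to 0.9 m from the base axis. Payload 3.1 kg.
Tool frame: the origin (TCP) lies midway between the tips of the shut fingers; the grasp point (between the pads) lies bot.hold_point_z behind it (bot.hold_point_z is the distance from the TCP to the grasp point, in m); z points along the fingers, y is the direction in which the jaws open and shut (so a half turn about z gives the same grasp; the last joint's range is limited). The gripper opens to 87 mm and grips with 3 to 60 N. Pads are 19 mm wide; open, the fingers measure 117 mm over their backs; the gripper's body (75 mm by 190 mm) begins 51 mm behind the grasp point.
Start: joints at [-86.144, 30.224, 82.088, -0, 67.689, -10.227], TCP at [0.152, -0.606, 0.223] pointing down, gripper open.
Joint ranges: [-176.69, 176.69], [-43.24, 126.21], [12.49, 139.97], [-82, 262], [0, 151.66], [-163.58, 163.58]. Speed limits (degrees/s): [159.86, 159.86, 180, 180, 180, 180].

## Interface

Orientations are given as a 3x3 rotation matrix whose columns are the frame's x, y, z axes.
In Python, from rig import bot, vision, hand_in gives the robot as it stands. The module is installed in compiled form; this text tells all that it offers.
- The arm moves only by the shell command python3 -m handwheel 'ROWS'. ROWS is JSON, a list of rows, each an object of numbers: "hand": the gripper's target within -1 to 1 (fully open at 1, half-way at 0, shut at -1); "dx", "dy", "dz": the shift along the world's x, y, z in cm; "wx", "wy", "wz": the turn, a rotation vector about the world's x, y, z in rad. In form: [{"hand": .., "dx": .., "dy": .., "dz": .., "wx": .., "wy": .., "wz": ..}, ...]. A call has 1 to 10 rows; each row shifts and turns the commanded pose from where the row before left it; what a row does not reach is not made up. A row lasts 1/10 s, in which the tool goes at most 50 mm and 8.59 degrees, less where a joint would pass 70% of its speed; a pose out of reach is approached as far as the arm can. A call with a gripper value outside its range is refused whole. The fingers move at their own pace and stop on an object; the grip force is fixed at half the most. Time passes only in rows, so rows that do not move let the fingers close. It gives the time, the measured TCP pose, the force and the opening at its end, in the units of the state.
- bot.read_state(): the state, without advancing time (a new reading comes with each control period).
- vision.capture(name): name is "side" or "top" or "wrist"; returns (picture, depth): 384x512x3 uint8, red, green, blue; 384x512 float32, m along the optical axis (not along the pixel's ray), 0 where there is no reading.
- vision.get_calibration(name): a dict with "fx", "fy", "cx", "cy" (pixels), "rvec" (rotation vector, rad) and "tvec" (3), from world to camera coordinates, as OpenCV has them. Camera axes: x right, y down, z forward; pixel columns grow to the right and rows downward; lengths in m; the calibration is good to about 2 mm. A picture is of the moment at which its call begins: read the wrist's pose just before it. get_calibration takes no time and is no camera call; for the wrist camera it gives the pose at the moment of the call.
- hand_in(): hands the job in, once; it reports no verdict.
The state is a dict: "time_s": time; "joint_positions": joint angles; "qvel": joint speeds; "tau": joint torques, N m; "position": TCP position; "tcp_rot": TCP orientation; "force": force on the tool from outside, world axes, zero at the start; "moment": the same for the moment, N m; "opening": opening from 0.0 (shut) to 1.0 (fully open).
Only numpy, scipy, OpenCV 4.12 (cv2) and the standard library are available. Lean on these libraries where they do the work, as an engineer would, in place of code of your own. Each camera call takes 0.05 s, during which the arm holds its last target.

## Task

Change the hydrogen cartridges: lift the empty ones out of the fuel-cell unit's bay and lay each flat in a compartment of the empties tray, and lay every full cartridge from the black mat flat in a compartment of its own in the bay, right down in its pocket with the brass valve towards the hinge. Then swing the clear cover shut and fasten both wing studs: push each one in and turn it a quarter turn clockwise until it springs back up locked. Do not shift the meter, the jug or the small fuel-cell module.

Things in the scene. Friction and masses are not known exactly. Their poses are not given: they have to be found in the camera images.
- unit: white fuel-cell unit, fixed, 235 x 280 mm. Origin under its middle on the bench; x points from the stud rail (near side) to the cover's hinge, y along the hinge. Stud rail x -105 to -65 mm, top z 85; open bay x -65 to 80, y -130 to 130, walls to z 85; rear housing x 95 to 130, top z 74. Bay: 3 compartments 80 mm apart, floor z 35, deck between them z 51, 30 mm wide
- cover (a joint): angle of the unit's clear cover (grey frame) about its far edge: 0 shut, about 1.75 standing open. 195 mm from hinge to free edge, 280 mm wide, 8 mm thick, 0.5 kg. Stiff hinge: it stays where it is left; 3 to 7 N at the free edge moves it. Push it over from behind, then press it down
- cover_hinge (a point): middle of the cover's hinge line, in the plane of the cover's underside (unit x 90 mm, z 86 mm); axes as the unit's
- bay1 (a point): where the centre of a cartridge's body lies in the bay's compartment on the unit's -y side, 21 mm above the floor; x axis to the hinge, as the valve must point. Pocket 102 mm (x) by 50 mm (y), 16 mm deep, then towards the hinge a groove 28 mm wide for the valve: the other way round a cartridge cannot lie flat. Lying there it stands 26 mm above the deck
- bay2 (a point): where the centre of a cartridge's body lies in the bay's compartment in the middle, 21 mm above the floor; x axis to the hinge, as the valve must point. Pocket 102 mm (x) by 50 mm (y), 16 mm deep, then towards the hinge a groove 28 mm wide for the valve: the other way round a cartridge cannot lie flat. Lying there it stands 26 mm above the deck
- bay3 (a point): where the centre of a cartridge's body lies in the bay's compartment on the unit's +y side, 21 mm above the floor; x axis to the hinge, as the valve must point. Pocket 102 mm (x) by 50 mm (y), 16 mm deep, then towards the hinge a groove 28 mm wide for the valve: the other way round a cartridge cannot lie flat. Lying there it stands 26 mm above the deck
- stud1_wing (a point): centre of the wing of the steel stud at the -y end of the cover's free edge, 175 mm from the hinge. The wing is a bar 36 mm long (x axis of this point), 11 mm thick (y), 24 mm tall (z); z points out of the cover's top. Under it a flange 38 mm across, its top 12 mm below this point, 15 mm clear of the cover when not pushed
- stud1 (a joint): turn of stud1, clockwise from above, rad: 0 unlocked, wing pointing at the hinge; 1.571 (stop) wing along the cover's edge. With the cover shut it turns only while pushed in more than 10 mm; past about 1.4 it springs back up into its notch when let go, and is locked
- stud1_push (a joint): how far stud1 is pushed in against its spring, m: 0 to 0.013 (4 N to start, 11 N fully in). Let go it reads 0 unlocked, about 0.0073 locked in its notch, about 0.0103 when turned only part of the way
- stud2_wing (a point): centre of the wing of the steel stud at the +y end of the cover's free edge, 175 mm from the hinge. The wing is a bar 36 mm long (x axis of this point), 11 mm thick (y), 24 mm tall (z); z points out of the cover's top. Under it a flange 38 mm across, its top 12 mm below this point, 15 mm clear of the cover when not pushed
- stud2 (a joint): turn of stud2, clockwise from above, rad: 0 unlocked, wing pointing at the hinge; 1.571 (stop) wing along the cover's edge. With the cover shut it turns only while pushed in more than 10 mm; past about 1.4 it springs back up into its notch when let go, and is locked
- stud2_push (a joint): how far stud2 is pushed in against its spring, m: 0 to 0.013 (4 N to start, 11 N fully in). Let go it reads 0 unlocked, about 0.0073 locked in its notch, about 0.0103 when turned only part of the way
- empty1_mid (a point): empty hydrogen cartridge, 0.2 to 0.45 kg: square aluminium body 94 mm long, 42 x 42 mm, black end caps; on one end a brass valve 16 mm in diameter, 22 mm long. This point: centre of the body, 21 mm above its underside; x axis along the body, towards the valve (tip at 69 mm). The four long sides are alike. At the start it lies in a compartment of the bay, or is absent
- empty2_mid (a point): empty hydrogen cartridge, 0.2 to 0.45 kg: square aluminium body 94 mm long, 42 x 42 mm, black end caps; on one end a brass valve 16 mm in diameter, 22 mm long. This point: centre of the body, 21 mm above its underside; x axis along the body, towards the valve (tip at 69 mm). The four long sides are alike. At the start it lies in a compartment of the bay, or is absent
- empty3_mid (a point): empty hydrogen cartridge, 0.2 to 0.45 kg: square aluminium body 94 mm long, 42 x 42 mm, black end caps; on one end a brass valve 16 mm in diameter, 22 mm long. This point: centre of the body, 21 mm above its underside; x axis along the body, towards the valve (tip at 69 mm). The four long sides are alike. At the start it lies in a compartment of the bay, or is absent
- full1_mid (a point): full hydrogen cartridge, 0.2 to 0.45 kg: square aluminium body 94 mm long, 42 x 42 mm, black end caps; on one end a brass valve 16 mm in diameter, 22 mm long. This point: centre of the body, 21 mm above its underside; x axis along the body, towards the valve (tip at 69 mm). The four long sides are alike. At the start it lies on the black mat, or is absent. Looks like the empty ones
- full2_mid (a point): full hydrogen cartridge, 0.2 to 0.45 kg: square aluminium body 94 mm long, 42 x 42 mm, black end caps; on one end a brass valve 16 mm in diameter, 22 mm long. This point: centre of the body, 21 mm above its underside; x axis along the body, towards the valve (tip at 69 mm). The four long sides are alike. At the start it lies on the black mat, or is absent. Looks like the empty ones
- full3_mid (a point): full hydrogen cartridge, 0.2 to 0.45 kg: square aluminium body 94 mm long, 42 x 42 mm, black end caps; on one end a brass valve 16 mm in diameter, 22 mm long. This point: centre of the body, 21 mm above its underside; x axis along the body, towards the valve (tip at 69 mm). The four long sides are alike. At the start it lies on the black mat, or is absent. Looks like the empty ones
- mat: thin black rubber mat 300 mm (x) by 160 mm (y) on which the full cartridges lie; origin at its centre, on the bench
- tray: grey empties tray, fixed, 256 mm (x) by 150 mm (y), 18 mm high, walls, floor and dividers 5 mm thick; origin under its centre. The two dividers run along y: three compartments, each 79 mm (x) by 140 mm (y), centred at x -84, 0 and 84 mm. A cartridge lies in one along y, valve either way, the centre of its body then 26 mm above the bench
- meter_at (a point): bystander: digital multimeter, 85 x 150 x 34 mm, blue; this point is on its middle line, 20 mm above the bench
- jug_at (a point): bystander: clear plastic measuring jug, 90 mm across, 125 mm tall, with a handle; this point is on its middle line, 20 mm above the bench
- cell_at (a point): bystander: small fuel-cell module: dark teal block on a yellow plate, 90 x 110 x 67 mm; this point is on its middle line, 20 mm above the bench
Things that resemble listed ones, but are neither listed nor needed, are in the scene too. What is shaped like the part that bears full2_mid but orange or red is not meant.

How it is judged:
By the outcome, as a careful person would: the job done as asked, in the order asked, and still so for the second after the job is handed in, with the robot touching nothing.
Of empty1, empty2, empty3 only 2 to 3 are there at a start; the rules pass over those that are not, and their reading is None.
Of full1, full2, full3 only 2 to 3 are there at a start; the rules pass over those that are not, and their reading is None.
At some moment in a run one of full1, full2, full3 may be knocked a few centimetres aside while the robot is not near it.
Once in a run the grip may slacken for a moment while it holds something.
It also fails if it takes over 210 s, if anything falls off the work surface, if the arm or the gripper's body presses on something with over 40 N, if the wrist force passes 120 N, or if a joint passes its speed limit or range.

## Working session

There is one attempt and no reset: what is moved stays moved. The work goes in short steps, Python scripts to look and compute and a shell command to move; the robot and the scene stay as the last step left them, time stands still between calls to the robot, and variables do not carry over. Pictures are saved under pics/ and viewed, and the job is handed in when it is done.

```bash
mkdir -p pics; cat > h.py <<'E'
import numpy as np, cv2
from rig import bot, vision, hand_in
def shot(n,f=None):
    c=vision.get_calibration(n); im,d=vision.capture(n)
    np.savez(f'{n}.npz',im=im,d=d,**{k:np.array(c[k]) for k in c})
    if f: cv2.imwrite(f'pics/{f}.png',im[:,:,::-1])
    return im,d,c
def load(n):
    z=np.load(f'{n}.npz'); return z['im'],z['d'],z
def cam(c):
    R=cv2.Rodrigues(np.array(c['rvec'],float))[0]; t=np.array(c['tvec'],float).ravel(); return R,t
def onplane(c,u,v,z):
    R,t=cam(c); o=-R.T@t; d=R.T@np.array([(u-c['cx'])/c['fx'],(v-c['cy'])/c['fy'],1.]); return o+d*(z-o[2])/d[2]
def cloud(d,c):
    R,t=cam(c); v,u=np.mgrid[:d.shape[0],:d.shape[1]]
    P=np.stack([(u-c['cx'])/c['fx']*d,(v-c['cy'])/c['fy']*d,d],-1)
    return (P-t)@R
def proj(c,p):
    R,t=cam(c); q=R@np.array(p)+t; return c['fx']*q[0]/q[2]+c['cx'],c['fy']*q[1]/q[2]+c['cy']
E
python3 - <<'E'
from h import *
for n in('side','top','wrist'):
    im,d,c=shot(n,n+'0'); R,t=cam(c); print(n,-R.T@t,R[2],c['fx'])
s=bot.read_state(); print({k:np.round(v,3).tolist() for k,v in s.items()},bot.hold_point_z)
E
```

```text
side [-0.01081578  0.98919013  0.99325693] [ 0.39054675 -0.6446911  -0.65715038] 385.2334667148495
top [0.21399685 0.08303244 1.93349459] [ 0.17555419  0.00676435 -0.98444653] 492.1358030584492
wrist [ 0.21896174 -0.58877517  0.38527002] [-0.2473907  -0.06085183 -0.96700305] 271.84967395559494
{'time_s': 0.15, 'joint_positions': [-86.144, 30.269, 82.14, 0.001, 67.689, -10.228], 'qvel': [-0.006, -0.125, -0.204, 0.009, -0.024, 0.116], 'tau': [0.001, -44.043, -17.684, 0.063, 0.055, -0.0], 'position': [0.152, -0.606, 0.222], 'tcp_rot': [[0.97, 0.243, -0.0], [0.243, -0.97, 0.002], [0.0, -0.002, -1.0]], 'force': [-0.35, -0.13, -0.312], 'moment': [-0.002, -0.033, 0.028], 'opening': 1.001} 0.0187
```

View pics/top0.png

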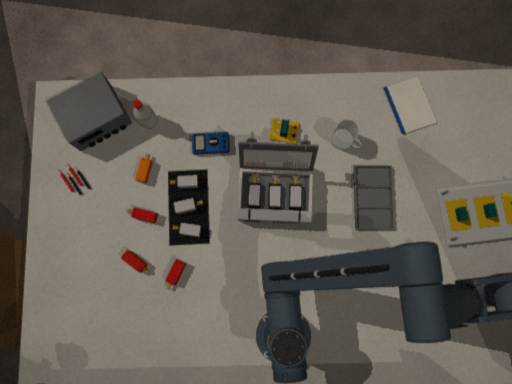

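View pics/side0.png

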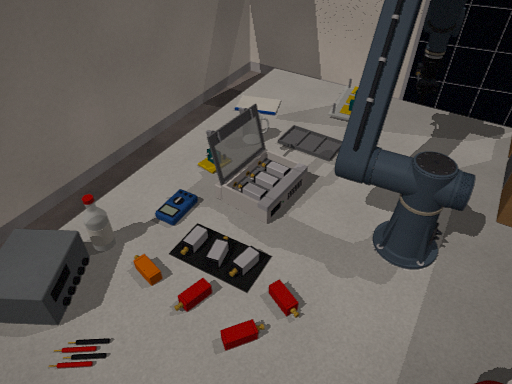

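View pics/wrist0.png

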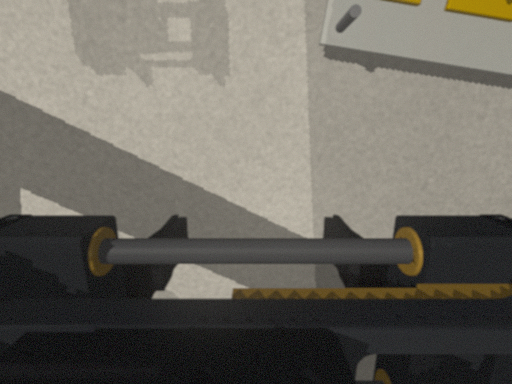

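The top view shows 3 cartridges in the bay at (254,195), (274,195) and (295,195), and 3 on the mat at (187,181), (185,206) and (189,230). The tray is at (374,197) and the cover stands open at (277,155). Next I'll measure.

```bash
python3 - <<'E'
from h import *
im,d,c=load('top')
crop=im[110:270,110:420]; cv2.imwrite('pics/top0c.png',cv2.resize(crop,None,fx=2.5,fy=2.5,interpolation=cv2.INTER_CUBIC)[:,:,::-1])
P=cloud(d,c)
for u,v in [(254,195),(274,197),(295,195),(187,181),(185,206),(189,230),(264,200),(285,200),(275,216),(246,216),(304,216),(374,197),(277,160),(277,145),(210,143),(343,135),(287,131)]:
    print((u,v),P[v,u].round(3))
E
```

```text
(254, 195) [0.524 0.098 0.085]
(274, 197) [0.515 0.022 0.08 ]
(295, 195) [ 0.521 -0.059  0.078]
(187, 181) [0.592 0.359 0.046]
(185, 206) [0.495 0.368 0.035]
(189, 230) [0.399 0.35  0.05 ]
(264, 200) [0.51  0.06  0.047]
(285, 200) [ 0.507 -0.021  0.049]
(275, 216) [0.441 0.02  0.086]
(246, 216) [0.445 0.13  0.08 ]
(304, 216) [ 0.438 -0.089  0.09 ]
(374, 197) [ 0.518 -0.377  0.004]
(277, 160) [0.643 0.009 0.149]
(277, 145) [0.669 0.012 0.264]
(210, 143) [0.747 0.269 0.035]
(343, 135) [ 0.778 -0.269 -0.005]
(287, 131) [ 0.78  -0.038  0.064]
```

View pics/top0c.png

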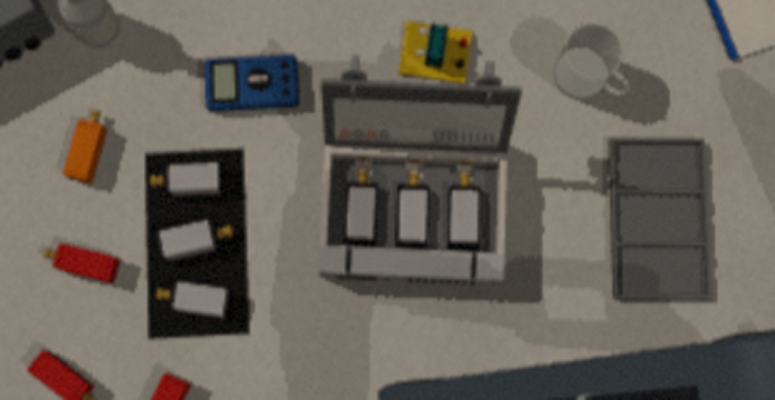

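```bash
python3 -m handwheel '[{"hand":1,"dx":1.75,"dy":3.1,"dz":2,"wz":0.145},{"hand":1,"dx":1.75,"dy":3.1,"dz":2,"wz":0.145},{"hand":1,"dx":1.75,"dy":3.1,"dz":2,"wz":0.145},{"hand":1,"dx":1.75,"dy":3.1,"dz":2,"wz":0.145},{"hand":1,"dx":1.75,"dy":3.1,"dz":2,"wz":0.145},{"hand":1,"dx":1.75,"dy":3.1,"dz":2,"wz":0.145},{"hand":1,"dx":1.75,"dy":3.1,"dz":0,"wz":0.145},{"hand":1,"dx":1.75,"dy":3.1,"dz":0,"wz":0.145},{"hand":1,"dx":1.75,"dy":3.1,"dz":0,"wz":0.145},{"hand":1,"dx":1.75,"dy":3.1,"dz":0,"wz":0.145}]'; python3 -m handwheel '[{"hand":0.38,"dx":1.75,"dy":3.1,"wz":0.145},{"hand":0.38,"dx":1.75,"dy":3.1,"wz":0.145},{"hand":0.38,"dx":1.75,"dy":3.1,"wz":0.145},{"hand":0.38,"dx":1.75,"dy":3.1,"wz":0.145},{"hand":0.38,"dx":1.75,"dy":3.1,"wz":0.145},{"hand":0.38,"dx":1.75,"dy":3.1,"wz":0.145},{"hand":0.38,"dx":1.75,"dy":3.1,"wz":0.145},{"hand":0.38,"dx":1.75,"dy":3.1,"wz":0.145},{"hand":0.38,"dx":1.75,"dy":3.1,"wz":0.145},{"hand":0.38,"dx":1.75,"dy":3.1,"wz":0.145}]'
python3 - <<'E'
from h import *
im,d,c=shot('wrist','w1'); R,t=cam(c); print(-R.T@t,R[2])
s=bot.read_state(); print({k:np.round(v,3).tolist() for k,v in s.items()})
E
```

```text
[ 0.21896569 -0.58882953  0.38538857] [-0.24737057 -0.06112261 -0.96699112]
{'time_s': 0.2, 'joint_positions': [-86.144, 30.261, 82.128, -0.0, 67.687, -10.227], 'qvel': [0.006, -0.098, -0.191, -0.091, 0.034, 0.066], 'tau': [0.001, -44.0, -17.664, 0.063, 0.056, -0.0], 'position': [0.152, -0.606, 0.222], 'tcp_rot': [[0.97, 0.243, -0.0], [0.243, -0.97, 0.001], [0.0, -0.001, -1.0]], 'force': [0.078, -0.344, 0.867], 'moment': [-0.056, 0.021, 0.008], 'opening': 0.998}invalid input
invalid input
```

View pics/w1.png

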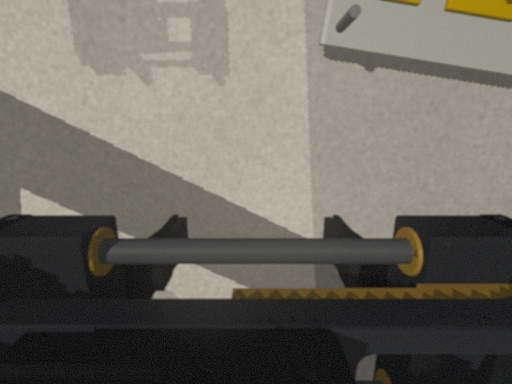

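```bash
python3 -m handwheel '[{"hand":1,"dx":1.75,"dy":3.1,"dz":2,"wx":0,"wy":0,"wz":0.145}]'; python3 -m handwheel '[{"hand":1,"dx":1.75,"dy":3.1,"dz":2,"wz":0.145}]'
```

```text
time_s: 0.3
position: [0.1677, -0.5767, 0.2397]
tcp_rot: [[0.925, 0.381, -0.001], [0.381, -0.925, 0.003], [-0.0, -0.003, -1.0]]
force: [0.6, 0.9, 1.0]
opening: 1.0invalid input
```

```bash
python3 -m handwheel '[{"hand":1,"dx":2.2,"dy":3.1,"dz":2,"wx":0,"wy":0,"wz":0.145},{"hand":1,"dx":2.2,"dy":3.1,"dz":2,"wx":0,"wy":0,"wz":0.145},{"hand":1,"dx":2.2,"dy":3.1,"dz":2,"wx":0,"wy":0,"wz":0.145},{"hand":1,"dx":2.2,"dy":3.1,"dz":2,"wx":0,"wy":0,"wz":0.145},{"hand":1,"dx":2.2,"dy":3.1,"dz":2,"wx":0,"wy":0,"wz":0.145},{"hand":1,"dx":2.2,"dy":3.1,"dz":2,"wx":0,"wy":0,"wz":0.145},{"hand":1,"dx":2.2,"dy":3.1,"dz":2,"wx":0,"wy":0,"wz":0.145},{"hand":1,"dx":2.2,"dy":3.1,"dz":1,"wx":0,"wy":0,"wz":0.145},{"hand":1,"dx":2.2,"dy":3.1,"dz":0,"wx":0,"wy":0,"wz":0.145},{"hand":1,"dx":2.2,"dy":3.1,"dz":0,"wx":0,"wy":0,"wz":0.145}]'; python3 -m handwheel '[{"hand":0.38,"dx":2.2,"dy":3.1,"dz":0,"wx":0,"wy":0,"wz":0.145},{"hand":0.38,"dx":2.2,"dy":3.1,"dz":0,"wx":0,"wy":0,"wz":0.145},{"hand":0.38,"dx":2.2,"dy":3.1,"dz":0,"wx":0,"wy":0,"wz":0.145},{"hand":0.38,"dx":2.2,"dy":3.1,"dz":0,"wx":0,"wy":0,"wz":0.145},{"hand":0.38,"dx":2.2,"dy":3.1,"dz":0,"wx":0,"wy":0,"wz":0.145},{"hand":0.38,"dx":2.2,"dy":3.1,"dz":0,"wx":0,"wy":0,"wz":0.145},{"hand":0.38,"dx":2.2,"dy":3.1,"dz":0,"wx":0,"wy":0,"wz":0.145},{"hand":0.38,"dx":2.2,"dy":3.1,"dz":0,"wx":0,"wy":0,"wz":0.145},{"hand":0.38,"dx":2.2,"dy":3.1,"dz":0,"wx":0,"wy":0,"wz":0.145}]'
python3 - <<'E'
from h import *
im,d,c=shot('wrist','w2'); R,t=cam(c); print(-R.T@t,R[2])
shot('top','top2')
s=bot.read_state(); print({k:np.round(v,3).tolist() for k,v in s.items()})
E
```

```text
time_s: 1.3
position: [0.3903, -0.2638, 0.3931]
tcp_rot: [[-0.272, 0.962, 0.001], [0.962, 0.272, -0.001], [-0.001, 0.001, -1.0]]
force: [0.3, -0.3, -0.6]
opening: 1.0
time_s: 2.2
position: [0.5881, 0.0153, 0.3923]
tcp_rot: [[-1.0, -0.01, -0.0], [-0.01, 1.0, -0.0], [0.0, -0.0, -1.0]]
force: [1.3, -0.1, 0.2]
opening: 0.693
[0.5186642  0.01483284 0.55592625] [ 0.2530572   0.00179274 -0.96744966]
{'time_s': 2.3, 'joint_positions': [-9.211, 19.162, 73.537, 0.11, 87.293, -99.834], 'qvel': [-3.224, -1.703, 2.638, -3.453, 1.065, 3.03], 'tau': [1.04, -38.08, -22.012, 0.225, -0.048, -0.253], 'position': [0.589, 0.017, 0.392], 'tcp_rot': [[-1.0, -0.011, 0.0], [-0.011, 1.0, 0.002], [-0.0, 0.002, -1.0]], 'force': [-1.475, -0.026, -0.202], 'moment': [0.045, -0.094, 0.005], 'opening': 0.692}
```

View pics/w2.png

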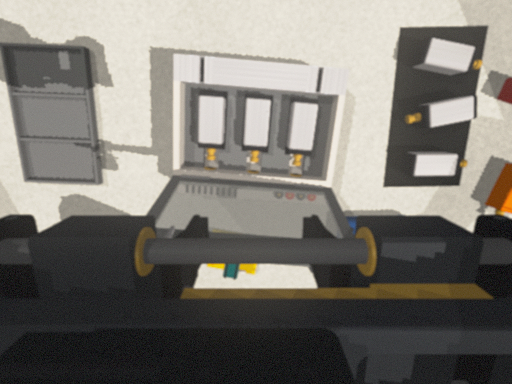

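```bash
cat > seg.py <<'E'
from h import *
def carts(n,im,d,c,zlo,zhi,box,pr=True,minA=250):
    P=cloud(d,c); x,y,z=P[...,0],P[...,1],P[...,2]
    m=((z>zlo)&(z<zhi)&(x>box[0])&(x<box[1])&(y>box[2])&(y<box[3])&(d>0)).astype(np.uint8)
    hsv=cv2.cvtColor(im,cv2.COLOR_RGB2HSV)
    m=m&((hsv[...,1]<60)&(hsv[...,2]>90)).astype(np.uint8)
    m=cv2.morphologyEx(m,cv2.MORPH_OPEN,np.ones((3,3),np.uint8))
    k,l,st,ce=cv2.connectedComponentsWithStats(m)
    out=[]
    for i in range(1,k):
        if st[i,4]<minA: continue
        mm=l==i; zt=np.median(z[mm])
        v,u=np.nonzero(mm)
        q=np.array([onplane(c,a,b,zt)[:2] for a,b in zip(u,v)])
        r=cv2.minAreaRect((q*1000).astype(np.float32)); 
        b=cv2.boxPoints(r); e=b[1]-b[0]; f=b[2]-b[1]; L=e if np.hypot(*e)>np.hypot(*f) else f
        a=np.degrees(np.arctan2(L[1],L[0]))%180
        out.append((r[0][0]/1000,r[0][1]/1000,zt,a))
        if pr: print(n,'px',ce[i].round(0),'xy',np.round(r[0],1),'size',np.round(sorted(r[1]),1),'ang',round(a,1),'z',round(float(zt)*1000,1),st[i,4])
    return out,m
E
python3 - <<'E'
from seg import *
for n in('wrist','top'):
    im,d,c=load(n)
    P=cloud(d,c)
    carts(n,im,d,c,0.065,0.095,(0.46,0.6,-0.12,0.16))
    carts(n,im,d,c,0.03,0.06,(0.3,0.7,0.25,0.5))
im,d,c=load('wrist'); P=cloud(d,c)
for nm,u,v in [('rail',186,68),('rail',332,82),('rail',260,75),('deck',235,110),('tray',50,60),('traywall',95,100),('bench',130,120),('mat',450,85)]: print(nm,P[v-1:v+2,u-1:u+2].mean((0,1)).round(4))
s=cv2.resize(im[10:200],None,fx=1.56,fy=1.56)
cv2.imwrite('pics/w2c.png',s[:,:,::-1])
cv2.imwrite('pics/w2u.png',cv2.resize(im[45:195,150:360],None,fx=3.7,fy=3.7,interpolation=cv2.INTER_CUBIC)[:,:,::-1])
E
```

```text
wrist px [179. 119.] xy [ 529.8 -114.6] size [ 14.7 138.1] ang 176.3 z 85.5 613
wrist px [271.  86.] xy [467.7  22.2] size [ 15.5 185.7] ang 89.7 z 86.1 783
wrist px [334. 118.] xy [529.7 139.5] size [ 42.6 139.2] ang 0.6 z 85.8 982
wrist px [211. 119.] xy [520.1 -60.7] size [42.6 81.3] ang 176.1 z 78.1 1221
wrist px [257. 122.] xy [523.4  17.1] size [41.6 81.3] ang 176.6 z 78.1 1194
wrist px [302. 126.] xy [529.1  95.5] size [42.7 81.6] ang 175.4 z 78.0 1211
wrist px [449.  55.] xy [408.4 347.5] size [44.4 81.8] ang 80.3 z 42.8 1313
wrist px [451. 111.] xy [499.9 369.1] size [42.2 81.3] ang 102.0 z 42.8 1098
wrist px [435. 164.] xy [597.1 357.5] size [42.2 82.8] ang 90.6 z 42.8 980
rail [ 0.4404 -0.0966  0.0872]
rail [0.4656 0.1244 0.1391]
rail [0.4494 0.0215 0.0865]
deck [ 0.5027 -0.0215  0.0521]
tray [ 0.4158 -0.3677  0.0065]
traywall [ 0.4853 -0.2967  0.0014]
bench [ 0.5222 -0.2329  0.0009]
mat [0.4509 0.3861 0.0019]
```

View pics/w2u.png

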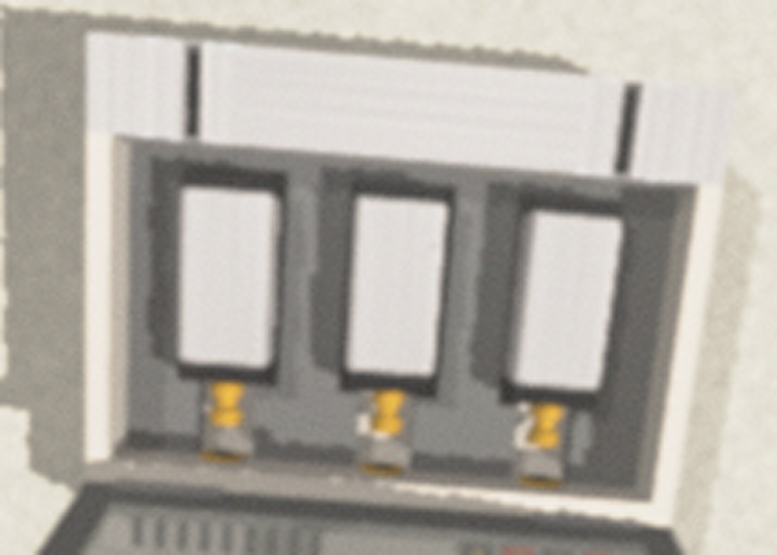

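```bash
python3 -m handwheel '[{"hand":0.38,"dx":-3.4,"dy":-3.0,"dz":0,"wx":0,"wy":0,"wz":-0.037},{"hand":0.38,"dx":-3.4,"dy":-3.0,"dz":-3,"wx":0,"wy":0,"wz":-0.04},{"hand":0.38,"dx":0,"dy":-1.8,"dz":-4.5,"wx":0,"wy":0,"wz":0},{"hand":0.38,"dx":0,"dy":0,"dz":-4.5,"wx":0,"wy":0,"wz":0},{"hand":0.38,"dx":0,"dy":0,"dz":-4.5,"wx":0,"wy":0,"wz":0},{"hand":0.38,"dx":0,"dy":0,"dz":-4.5,"wx":0,"wy":0,"wz":0},{"hand":0.38,"dx":0,"dy":0,"dz":-4,"wx":0,"wy":0,"wz":0},{"hand":0.38,"dx":0,"dy":0,"dz":0,"wx":0,"wy":0,"wz":0},{"hand":0.38,"dx":0,"dy":0,"dz":0,"wx":0,"wy":0,"wz":0}]'
```

```text
time_s: 3.2
position: [0.5221, -0.0622, 0.1452]
tcp_rot: [[-0.997, 0.074, -0.001], [0.074, 0.997, 0.0], [0.001, 0.0, -1.0]]
force: [0.0, -0.2, 0.2]
opening: 0.688
```

```bash
python3 -m handwheel '[{"hand":0.38,"dx":-0.2,"dy":0.1,"dz":-4,"wx":0,"wy":0,"wz":0},{"hand":0.38,"dx":0,"dy":0,"dz":-3,"wx":0,"wy":0,"wz":0},{"hand":0.38,"dx":0,"dy":0,"dz":-1.8,"wx":0,"wy":0,"wz":0},{"hand":0.38,"dx":0,"dy":0,"dz":0,"wx":0,"wy":0,"wz":0},{"hand":-1,"dx":0,"dy":0,"dz":0,"wx":0,"wy":0,"wz":0},{"hand":-1,"dx":0,"dy":0,"dz":0,"wx":0,"wy":0,"wz":0},{"hand":-1,"dx":0,"dy":0,"dz":0,"wx":0,"wy":0,"wz":0},{"hand":-1,"dx":0,"dy":0,"dz":0,"wx":0,"wy":0,"wz":0}]'
```

```text
time_s: 4.0
position: [0.5217, -0.0616, 0.0588]
tcp_rot: [[-0.997, 0.072, 0.004], [0.072, 0.997, -0.002], [-0.004, -0.002, -1.0]]
force: [-1.6, -1.2, 7.2]
opening: 0.481
```

```bash
python3 - <<'E'
from h import *
im,d,c=load('wrist'); P=cloud(d,c)
# tray: find corners by eye on enlarged crop
cv2.imwrite('pics/w2t.png',cv2.resize(im[30:200,0:140],None,fx=3.5,fy=3.5,interpolation=cv2.INTER_CUBIC)[:,:,::-1])
E
```

```text
(no output)
```

View pics/w2t.png

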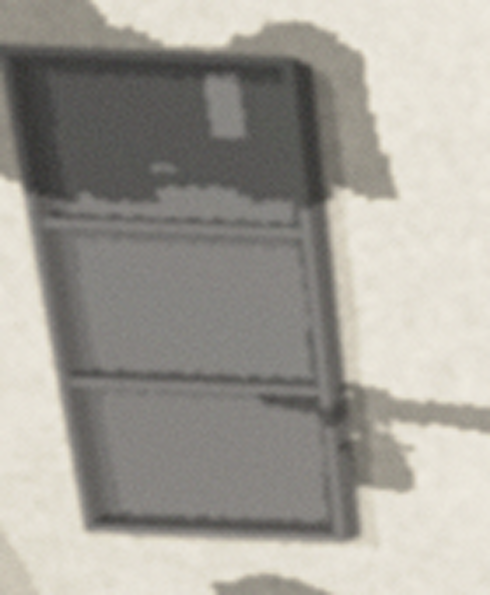

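```bash
python3 - <<'E'
from h import *
im,d,c=load('wrist')
q=[]
for u,v in [(3,48),(303,60),(352,533),(90,528)]:
    p=onplane(c,u/3.5,v/3.5+30,0.018); q.append(p); print(p.round(4))
q=np.array(q)[:,:2]; m=q.mean(0); print('c',m, [np.linalg.norm(q[i]-q[i-1]).round(4) for i in range(4)])
ax=(q[2]+q[3]-q[0]-q[1]); print('long ang',np.degrees(np.arctan2(ax[1],ax[0]))); ay=q[1]+q[2]-q[0]-q[3];a=np.degrees(np.arctan2(ay[1],ay[0])); print('short',a)
for u,v in [(170,228),(200,383)]: print(onplane(c,u/3.5,v/3.5+30,0.018).round(4))
E
```

```text
[ 0.392 -0.443  0.018]
[ 0.396 -0.29   0.018]
[ 0.6452 -0.2981  0.018 ]
[ 0.6439 -0.4495  0.018 ]
c [ 0.51926284 -0.37014756] [np.float64(0.252), np.float64(0.153), np.float64(0.2494), np.float64(0.1515)]
long ang -1.6665920634133977
short 88.99602529869351
[ 0.4785 -0.3732  0.018 ]
[ 0.5603 -0.3714  0.018 ]
```

```bash
python3 -m handwheel '[{"hand":-1,"dx":0,"dy":0,"dz":2,"wx":0,"wy":0,"wz":0},{"hand":-1,"dx":0,"dy":0,"dz":4,"wx":0,"wy":0,"wz":0},{"hand":-1,"dx":0,"dy":0,"dz":4,"wx":0,"wy":0,"wz":0},{"hand":-1,"dx":0,"dy":-2.5,"dz":2,"wx":0,"wy":0,"wz":-0.1265},{"hand":-1,"dx":0,"dy":-2.5,"dz":0,"wx":0,"wy":0,"wz":-0.1265},{"hand":-1,"dx":0,"dy":-2.5,"dz":0,"wx":0,"wy":0,"wz":-0.1265},{"hand":-1,"dx":0,"dy":-2.5,"dz":0,"wx":0,"wy":0,"wz":-0.1265},{"hand":-1,"dx":0,"dy":-2.5,"dz":0,"wx":0,"wy":0,"wz":-0.1265},{"hand":-1,"dx":0,"dy":-2.5,"dz":0,"wx":0,"wy":0,"wz":-0.1265},{"hand":-1,"dx":0,"dy":-2.5,"dz":0,"wx":0,"wy":0,"wz":-0.1265}]'; python3 -m handwheel '[{"hand":-1,"dx":1,"dy":-2.5,"dz":0,"wx":0,"wy":0,"wz":-0.1265},{"hand":-1,"dx":2,"dy":-2.5,"dz":0,"wx":0,"wy":0,"wz":-0.1265},{"hand":-1,"dx":2,"dy":-2.5,"dz":0,"wx":0,"wy":0,"wz":-0.1265},{"hand":-1,"dx":2,"dy":-2.5,"dz":0,"wx":0,"wy":0,"wz":-0.1265},{"hand":-1,"dx":1,"dy":-2.5,"dz":0,"wx":0,"wy":0,"wz":-0.1265},{"hand":-1,"dx":0,"dy":-2.4,"dz":-2,"wx":0,"wy":0,"wz":0},{"hand":-1,"dx":0,"dy":0,"dz":-3,"wx":0,"wy":0,"wz":0},{"hand":-1,"dx":0,"dy":0,"dz":0,"wx":0,"wy":0,"wz":0},{"hand":-1,"dx":0,"dy":0,"dz":0,"wx":0,"wy":0,"wz":0}]'
```

```text
time_s: 5.0
position: [0.5195, -0.2361, 0.1766]
tcp_rot: [[-0.571, 0.821, -0.001], [0.821, 0.571, 0.001], [0.002, -0.0, -1.0]]
force: [1.1, 0.2, -3.6]
opening: 0.476
time_s: 5.9
position: [0.5992, -0.3834, 0.1256]
tcp_rot: [[0.02, 1.0, -0.003], [1.0, -0.02, 0.003], [0.003, -0.003, -1.0]]
force: [0.2, -0.2, -3.1]
opening: 0.485
```

```bash
python3 -m handwheel '[{"hand":-1,"dx":0.3,"dy":2.2,"dz":-3,"wx":0,"wy":0,"wz":0},{"hand":-1,"dx":0,"dy":0,"dz":-3,"wx":0,"wy":0,"wz":0},{"hand":-1,"dx":0,"dy":0,"dz":-2.4,"wx":0,"wy":0,"wz":0},{"hand":-1,"dx":0,"dy":0,"dz":-1.2,"wx":0,"wy":0,"wz":0},{"hand":-1,"dx":0,"dy":0,"dz":0,"wx":0,"wy":0,"wz":0}]'
```

```text
time_s: 6.4
position: [0.6039, -0.3624, 0.0315]
tcp_rot: [[0.019, 1.0, 0.0], [1.0, -0.019, -0.0], [-0.0, 0.0, -1.0]]
force: [-0.8, 0.1, -5.2]
opening: 0.48
```

```bash
python3 -m handwheel '[{"hand":-1,"dx":0,"dy":0,"dz":-0.2,"wx":0,"wy":0,"wz":0},{"hand":0.38,"dx":0,"dy":0,"dz":0,"wx":0,"wy":0,"wz":0},{"hand":0.38,"dx":0,"dy":0,"dz":0,"wx":0,"wy":0,"wz":0},{"hand":0.38,"dx":0,"dy":0,"dz":3,"wx":0,"wy":0,"wz":0},{"hand":0.38,"dx":0,"dy":0,"dz":4,"wx":0,"wy":0,"wz":0},{"hand":0.38,"dx":-4,"dy":2,"dz":4,"wx":0,"wy":0,"wz":0.1265},{"hand":0.38,"dx":-4,"dy":3.3,"dz":2,"wx":0,"wy":0,"wz":0.1265},{"hand":0.38,"dx":0,"dy":3.3,"dz":0,"wx":0,"wy":0,"wz":0.1265},{"hand":0.38,"dx":0,"dy":3.3,"dz":0,"wx":0,"wy":0,"wz":0.1265},{"hand":0.38,"dx":0,"dy":3.3,"dz":0,"wx":0,"wy":0,"wz":0.1265}]'; python3 -m handwheel '[{"hand":0.38,"dx":0,"dy":3.3,"dz":0,"wx":0,"wy":0,"wz":0.1265},{"hand":0.38,"dx":0,"dy":3.3,"dz":0,"wx":0,"wy":0,"wz":0.1265},{"hand":0.38,"dx":0,"dy":3.3,"dz":0,"wx":0,"wy":0,"wz":0.1265},{"hand":0.38,"dx":0,"dy":3.3,"dz":0,"wx":0,"wy":0,"wz":0.1265},{"hand":0.38,"dx":0,"dy":3.3,"dz":0,"wx":0,"wy":0,"wz":0.1265},{"hand":0.38,"dx":0,"dy":3.3,"dz":0,"wx":0,"wy":0,"wz":0.1265},{"hand":0.38,"dx":0,"dy":2.9,"dz":0,"wx":0,"wy":0,"wz":0.1265},{"hand":0.38,"dx":0,"dy":0,"dz":0,"wx":0,"wy":0,"wz":0},{"hand":0.38,"dx":0,"dy":0,"dz":0,"wx":0,"wy":0,"wz":0}]'; python3 - <<'E'
from seg import *
im,d,c=shot('wrist','w3'); carts('wrist',im,d,c,0.065,0.082,(0.46,0.6,-0.1,0.13),minA=600)
E
```

```text
time_s: 7.4
position: [0.5344, -0.2171, 0.1524]
tcp_rot: [[-0.578, 0.816, 0.003], [0.816, 0.578, -0.002], [-0.004, 0.002, -1.0]]
force: [0.1, -1.0, 0.6]
opening: 0.691
time_s: 8.3
position: [0.5348, 0.0097, 0.1514]
tcp_rot: [[-0.997, 0.072, 0.003], [0.072, 0.997, -0.001], [-0.003, -0.001, -1.0]]
force: [0.6, 0.1, 0.5]
opening: 0.693
wrist px [262. 183.] xy [523.  17.] size [41.3 78.6] ang 176.6 z 78.2 3927
wrist px [348. 181.] xy [528.6  94.1] size [43.9 78.3] ang 175.7 z 78.1 3995
```

View pics/w3.png

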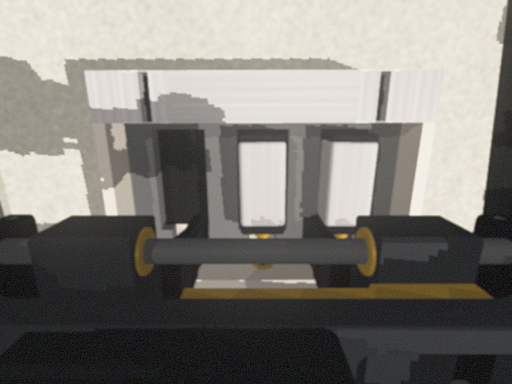

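```bash
python3 -m handwheel '[{"hand":0.38,"dx":-1.2,"dy":0.7,"dz":-2,"wx":0,"wy":0,"wz":0},{"hand":0.38,"dx":0,"dy":0,"dz":-3,"wx":0,"wy":0,"wz":0},{"hand":0.38,"dx":0,"dy":0,"dz":-3,"wx":0,"wy":0,"wz":0},{"hand":0.38,"dx":0,"dy":0,"dz":-1.4,"wx":0,"wy":0,"wz":0},{"hand":0.38,"dx":0,"dy":0,"dz":0,"wx":0,"wy":0,"wz":0},{"hand":-1,"dx":0,"dy":0,"dz":0,"wx":0,"wy":0,"wz":0},{"hand":-1,"dx":0,"dy":0,"dz":0,"wx":0,"wy":0,"wz":0},{"hand":-1,"dx":0,"dy":0,"dz":0,"wx":0,"wy":0,"wz":0},{"hand":-1,"dx":0,"dy":0,"dz":0,"wx":0,"wy":0,"wz":0}]'
```

```text
time_s: 9.25
position: [0.5229, 0.0163, 0.0574]
tcp_rot: [[-0.997, 0.073, 0.003], [0.073, 0.997, -0.001], [-0.003, -0.0, -1.0]]
force: [0.2, -0.3, 4.1]
opening: 0.48
```

```bash
python3 - <<'E'
from h import *
im,d,c=load('wrist')
cv2.imwrite('pics/w3c.png',cv2.resize(im[60:235,80:445],None,fx=2.15,fy=2.15,interpolation=cv2.INTER_CUBIC)[:,:,::-1])
E
```

```text
(no output)
```

View pics/w3c.png

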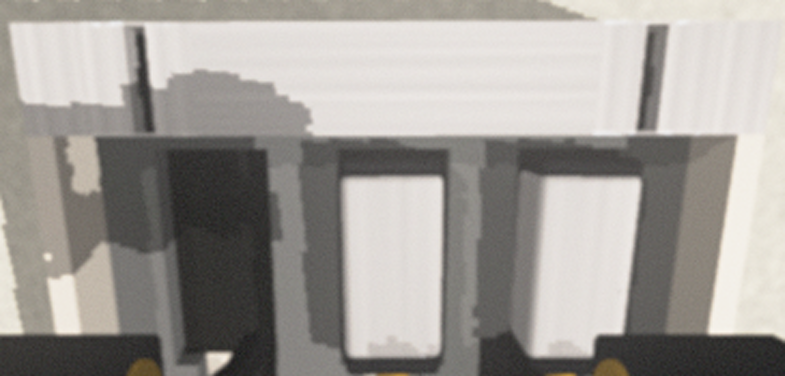

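```bash
python3 - <<'E'
from h import *
im,d,c=load('wrist')
f=lambda a,z: onplane(c,a[0]/2.15+80,a[1]/2.15+60,z)
A=f((12,22),.085);B=f((782,25),.085); print(A,B,np.linalg.norm(B-A))
C=f((105,137),.085);D=f((735,135),.085);print(C,D)
v=(B-A)[:2]; yaw=np.degrees(np.arctan2(-v[0],v[1])); print('yaw',yaw)
for n,p in [('p1 nl',(163,150)),('p1 nr',(267,150)),('p1 r2',(277,330))]: print(n,f(p,.051))
y=np.radians(yaw); X=np.array([np.cos(y),np.sin(y)]);Y=np.array([-X[1],X[0]])
O=(A+B)[:2]/2+.105*X; print('origin',O)
for k in(-1,0,1): print('slot y axis',O+Y*.08*k)
E
```

```text
[ 0.41888431 -0.1151136   0.085     ] [0.44022083 0.16452484 0.085     ] 0.2804512560027475
[ 0.46157184 -0.08906073  0.085     ] [0.47818595 0.15075324 0.085     ]
yaw -4.363235374105612
p1 nl [ 0.46841367 -0.07999995  0.051     ]
p1 nr [ 0.47172411 -0.03423673  0.051     ]
p1 r2 [ 0.55553312 -0.03955462  0.051     ]
origin [0.53424825 0.0167173 ]
slot y axis [ 0.52816191 -0.06305084]
slot y axis [0.53424825 0.0167173 ]
slot y axis [0.54033459 0.09648544]
```

```bash
python3 -m handwheel '[{"hand":-1,"dx":0,"dy":0,"dz":2,"wx":0,"wy":0,"wz":0},{"hand":-1,"dx":0,"dy":0,"dz":4,"wx":0,"wy":0,"wz":0},{"hand":-1,"dx":0,"dy":0,"dz":4,"wx":0,"wy":0,"wz":0},{"hand":-1,"dx":0,"dy":-3,"dz":2,"wx":0,"wy":0,"wz":-0.1265},{"hand":-1,"dx":0,"dy":-3.2,"dz":0,"wx":0,"wy":0,"wz":-0.1265},{"hand":-1,"dx":0,"dy":-3.2,"dz":0,"wx":0,"wy":0,"wz":-0.1265},{"hand":-1,"dx":0,"dy":-3.2,"dz":0,"wx":0,"wy":0,"wz":-0.1265},{"hand":-1,"dx":0,"dy":-3.2,"dz":0,"wx":0,"wy":0,"wz":-0.1265},{"hand":-1,"dx":0,"dy":-3.2,"dz":0,"wx":0,"wy":0,"wz":-0.1265},{"hand":-1,"dx":0,"dy":-3.2,"dz":0,"wx":0,"wy":0,"wz":-0.1265}]'; python3 -m handwheel '[{"hand":-1,"dx":0,"dy":-3.2,"dz":0,"wx":0,"wy":0,"wz":-0.1265},{"hand":-1,"dx":0,"dy":-3.2,"dz":0,"wx":0,"wy":0,"wz":-0.1265},{"hand":-1,"dx":0,"dy":-3.2,"dz":0,"wx":0,"wy":0,"wz":-0.1265},{"hand":-1,"dx":-0.2,"dy":-3.1,"dz":0,"wx":0,"wy":0,"wz":-0.1265},{"hand":-1,"dx":-0.1,"dy":-2.8,"dz":-2,"wx":0,"wy":0,"wz":-0.1265},{"hand":-1,"dx":0,"dy":0,"dz":-4,"wx":0,"wy":0,"wz":0},{"hand":-1,"dx":0,"dy":0,"dz":0,"wx":0,"wy":0,"wz":0},{"hand":-1,"dx":0,"dy":0,"dz":0,"wx":0,"wy":0,"wz":0}]'
```

```text
time_s: 10.25
position: [0.521, -0.206, 0.1758]
tcp_rot: [[-0.571, 0.821, -0.002], [0.821, 0.571, 0.001], [0.002, -0.001, -1.0]]
force: [0.6, 0.8, -4.3]
opening: 0.483
time_s: 11.05
position: [0.5178, -0.3589, 0.115]
tcp_rot: [[0.02, 1.0, -0.003], [1.0, -0.02, 0.004], [0.003, -0.003, -1.0]]
force: [-0.1, -0.1, -3.9]
opening: 0.48
```

```bash
python3 -m handwheel '[{"hand":-1,"dx":0,"dy":0,"dz":-3,"wx":0,"wy":0,"wz":0},{"hand":-1,"dx":0,"dy":0,"dz":-3,"wx":0,"wy":0,"wz":0},{"hand":-1,"dx":0,"dy":0,"dz":-1.6,"wx":0,"wy":0,"wz":0},{"hand":-1,"dx":0,"dy":0,"dz":-1.1,"wx":0,"wy":0,"wz":0},{"hand":-1,"dx":0,"dy":0,"dz":-0.2,"wx":0,"wy":0,"wz":0},{"hand":0.38,"dx":0,"dy":0,"dz":0,"wx":0,"wy":0,"wz":0},{"hand":0.38,"dx":0,"dy":0,"dz":0,"wx":0,"wy":0,"wz":0}]'; python3 -m handwheel '[{"hand":0.38,"dx":0,"dy":0,"dz":3,"wx":0,"wy":0,"wz":0},{"hand":0.38,"dx":0,"dy":0,"dz":4,"wx":0,"wy":0,"wz":0},{"hand":0.38,"dx":0,"dy":1.5,"dz":4,"wx":0,"wy":0,"wz":0.1265},{"hand":0.38,"dx":0,"dy":4,"dz":2,"wx":0,"wy":0,"wz":0.1265},{"hand":0.38,"dx":0,"dy":4,"dz":0,"wx":0,"wy":0,"wz":0.1265},{"hand":0.38,"dx":0,"dy":4,"dz":0,"wx":0,"wy":0,"wz":0.1265},{"hand":0.38,"dx":0,"dy":4,"dz":0,"wx":0,"wy":0,"wz":0.1265},{"hand":0.38,"dx":0,"dy":4,"dz":0,"wx":0,"wy":0,"wz":0.1265},{"hand":0.38,"dx":0,"dy":4,"dz":0,"wx":0,"wy":0,"wz":0.1265},{"hand":0.38,"dx":0,"dy":4,"dz":0,"wx":0,"wy":0,"wz":0.1265}]';python3 -m handwheel '[{"hand":0.38,"dx":0,"dy":4,"dz":0,"wx":0,"wy":0,"wz":0.1265},{"hand":0.38,"dx":0,"dy":4,"dz":0,"wx":0,"wy":0,"wz":0.1265},{"hand":0.38,"dx":0,"dy":4,"dz":0,"wx":0,"wy":0,"wz":0.1265},{"hand":0.38,"dx":1,"dy":3.8,"dz":0,"wx":0,"wy":0,"wz":0.1265},{"hand":0.38,"dx":0,"dy":0,"dz":0,"wx":0,"wy":0,"wz":0},{"hand":0.38,"dx":0,"dy":0,"dz":0,"wx":0,"wy":0,"wz":0}]'
```

```text
time_s: 11.75
position: [0.5205, -0.3618, 0.0294]
tcp_rot: [[0.02, 1.0, 0.003], [1.0, -0.02, -0.003], [-0.003, 0.003, -1.0]]
force: [0.7, 0.6, 0.3]
opening: 0.589
time_s: 12.75
position: [0.5201, -0.0644, 0.1592]
tcp_rot: [[-0.84, 0.543, 0.004], [0.543, 0.84, -0.001], [-0.004, 0.001, -1.0]]
force: [0.2, 0.2, -0.5]
opening: 0.688
time_s: 13.35
position: [0.53, 0.0932, 0.1587]
tcp_rot: [[-0.997, 0.071, 0.003], [0.071, 0.997, -0.001], [-0.003, -0.0, -1.0]]
force: [-0.4, 0.5, 0.1]
opening: 0.686
```

```bash
python3 -m handwheel '[{"hand":0.38,"dx":-0.1,"dy":0.1,"dz":-3,"wx":0,"wy":0,"wz":0},{"hand":0.38,"dx":0,"dy":0,"dz":-3,"wx":0,"wy":0,"wz":0},{"hand":0.38,"dx":0,"dy":0,"dz":-3,"wx":0,"wy":0,"wz":0},{"hand":0.38,"dx":0,"dy":0,"dz":-1.2,"wx":0,"wy":0,"wz":0},{"hand":0.38,"dx":0,"dy":0,"dz":0,"wx":0,"wy":0,"wz":0},{"hand":-1,"dx":0,"dy":0,"dz":0,"wx":0,"wy":0,"wz":0},{"hand":-1,"dx":0,"dy":0,"dz":0,"wx":0,"wy":0,"wz":0},{"hand":-1,"dx":0,"dy":0,"dz":0,"wx":0,"wy":0,"wz":0},{"hand":-1,"dx":0,"dy":0,"dz":0,"wx":0,"wy":0,"wz":0}]'
```

```text
time_s: 14.25
position: [0.5291, 0.0941, 0.0567]
tcp_rot: [[-0.997, 0.073, 0.003], [0.073, 0.997, 0.001], [-0.003, 0.001, -1.0]]
force: [0.2, 2.6, 5.1]
opening: 0.483
```

```bash
python3 -m handwheel '[{"hand":-1,"dx":0,"dy":0,"dz":2,"wx":0,"wy":0,"wz":0},{"hand":-1,"dx":0,"dy":0,"dz":4,"wx":0,"wy":0,"wz":0},{"hand":-1,"dx":0,"dy":0,"dz":4,"wx":0,"wy":0,"wz":0},{"hand":-1,"dx":0,"dy":-3,"dz":2,"wx":0,"wy":0,"wz":-0.1265},{"hand":-1,"dx":-0.8,"dy":-3.8,"dz":0,"wx":0,"wy":0,"wz":-0.1265},{"hand":-1,"dx":-0.8,"dy":-3.8,"dz":0,"wx":0,"wy":0,"wz":-0.1265},{"hand":-1,"dx":-0.8,"dy":-3.8,"dz":0,"wx":0,"wy":0,"wz":-0.1265},{"hand":-1,"dx":-0.8,"dy":-3.8,"dz":0,"wx":0,"wy":0,"wz":-0.1265},{"hand":-1,"dx":-0.8,"dy":-3.8,"dz":0,"wx":0,"wy":0,"wz":-0.1265},{"hand":-1,"dx":-0.8,"dy":-3.8,"dz":0,"wx":0,"wy":0,"wz":-0.1265}]'; python3 -m handwheel '[{"hand":-1,"dx":-0.8,"dy":-3.8,"dz":0,"wx":0,"wy":0,"wz":-0.1265},{"hand":-1,"dx":-0.8,"dy":-3.8,"dz":0,"wx":0,"wy":0,"wz":-0.1265},{"hand":-1,"dx":-1,"dy":-3.8,"dz":0,"wx":0,"wy":0,"wz":-0.1265},{"hand":-1,"dx":-1,"dy":-3.8,"dz":0,"wx":0,"wy":0,"wz":-0.1265},{"hand":-1,"dx":-1,"dy":-3.8,"dz":0,"wx":0,"wy":0,"wz":-0.1265},{"hand":-1,"dx":0,"dy":-0.4,"dz":-4,"wx":0,"wy":0,"wz":0},{"hand":-1,"dx":0,"dy":0,"dz":-1,"wx":0,"wy":0,"wz":0},{"hand":-1,"dx":0,"dy":0,"dz":0,"wx":0,"wy":0,"wz":0},{"hand":-1,"dx":0,"dy":0,"dz":0,"wx":0,"wy":0,"wz":0}]'
```

```text
time_s: 15.25
position: [0.4787, -0.1656, 0.1751]
tcp_rot: [[-0.571, 0.821, -0.001], [0.821, 0.571, 0.0], [0.001, -0.001, -1.0]]
force: [1.2, -0.6, -3.1]
opening: 0.478
time_s: 16.15
position: [0.4341, -0.3574, 0.1255]
tcp_rot: [[0.019, 1.0, -0.001], [1.0, -0.019, 0.001], [0.001, -0.001, -1.0]]
force: [-0.1, -0.9, -3.0]
opening: 0.478
```

```bash
python3 -m handwheel '[{"hand":-1,"dx":0,"dy":0,"dz":-3,"wx":0,"wy":0,"wz":0},{"hand":-1,"dx":0,"dy":0,"dz":-3,"wx":0,"wy":0,"wz":0},{"hand":-1,"dx":0,"dy":0,"dz":-2.4,"wx":0,"wy":0,"wz":0},{"hand":-1,"dx":0,"dy":0,"dz":-1.2,"wx":0,"wy":0,"wz":0},{"hand":-1,"dx":0,"dy":0,"dz":-0.2,"wx":0,"wy":0,"wz":0},{"hand":0.7,"dx":0,"dy":0,"dz":0,"wx":0,"wy":0,"wz":0},{"hand":0.7,"dx":0,"dy":0,"dz":0,"wx":0,"wy":0,"wz":0},{"hand":0.7,"dx":0,"dy":0,"dz":3,"wx":0,"wy":0,"wz":0},{"hand":0.7,"dx":0,"dy":0,"dz":4,"wx":0,"wy":0,"wz":0},{"hand":0.7,"dx":0,"dy":0,"dz":4.5,"wx":0,"wy":0,"wz":0}]'; python3 -m handwheel '[{"hand":0.7,"dx":0,"dy":3,"dz":4,"wx":0,"wy":0,"wz":0.02},{"hand":0.7,"dx":0.4,"dy":4,"dz":3,"wx":0,"wy":0,"wz":0.02},{"hand":0.7,"dx":0.4,"dy":4.5,"dz":2,"wx":0,"wy":0,"wz":0.02},{"hand":0.7,"dx":0.4,"dy":4.8,"dz":1,"wx":0,"wy":0,"wz":0.02},{"hand":0.7,"dx":0.4,"dy":4.9,"dz":0,"wx":0,"wy":0,"wz":0.02},{"hand":0.7,"dx":0.4,"dy":4.9,"dz":0,"wx":0,"wy":0,"wz":0.02},{"hand":0.7,"dx":0.4,"dy":4.9,"dz":0,"wx":0,"wy":0,"wz":0.02},{"hand":0.7,"dx":0.4,"dy":4.9,"dz":0,"wx":0,"wy":0,"wz":0.02},{"hand":0.7,"dx":0.4,"dy":4.9,"dz":0,"wx":0,"wy":0,"wz":0.02},{"hand":0.7,"dx":0.4,"dy":4.9,"dz":0,"wx":0,"wy":0,"wz":0.02}]';python3 -m handwheel '[{"hand":0.7,"dx":0.8,"dy":4.9,"dz":0,"wx":0,"wy":0,"wz":0.02},{"hand":0.7,"dx":0.8,"dy":4.9,"dz":0,"wx":0,"wy":0,"wz":0},{"hand":0.7,"dx":0.8,"dy":4,"dz":0,"wx":0,"wy":0,"wz":0},{"hand":0.7,"dx":0,"dy":2,"dz":0,"wx":0,"wy":0,"wz":0},{"hand":0.7,"dx":0,"dy":0,"dz":0,"wx":0,"wy":0,"wz":0},{"hand":0.7,"dx":0,"dy":0,"dz":0,"wx":0,"wy":0,"wz":0}]';  python3 - <<'E'
from seg import *
shot('top','top4')
im,d,c=shot('wrist','w4'); carts('wrist',im,d,c,0.035,0.055,(0.3,0.75,0.25,0.55),minA=600)
im,d,c=load('top')
cv2.imwrite('pics/top4c.png',cv2.resize(im[110:270,110:420],None,fx=2.5,fy=2.5,interpolation=cv2.INTER_CUBIC)[:,:,::-1])
print(bot.read_state()['joint_positions'])
E
```

```text
time_s: 17.15
position: [0.434, -0.3584, 0.1444]
tcp_rot: [[0.02, 1.0, 0.0], [1.0, -0.02, -0.0], [-0.0, 0.0, -1.0]]
force: [0.3, -0.9, 0.2]
opening: 0.82
time_s: 18.15
position: [0.4704, 0.1004, 0.2442]
tcp_rot: [[-0.18, 0.984, 0.004], [0.984, 0.18, -0.0], [-0.001, 0.004, -1.0]]
force: [1.4, -1.7, -0.6]
opening: 0.851
time_s: 18.75
position: [0.4939, 0.2564, 0.2433]
tcp_rot: [[-0.2, 0.98, 0.002], [0.98, 0.2, -0.0], [-0.001, 0.002, -1.0]]
force: [0.4, 0.3, 0.3]
opening: 0.849
wrist px [203.  86.] xy [408.1 348.4] size [42.4 80.3] ang 80.3 z 43.2 2248
wrist px [279.  83.] xy [501.2 370.7] size [40.9 78.9] ang 101.9 z 43.2 2229
wrist px [351. 109.] xy [597.2 358.8] size [42.8 79.8] ang 90.9 z 43.0 2133
[ 1.58378089e+01  2.35053876e+01  9.07699929e+01 -3.09508465e-02
  6.56851773e+01  4.44775401e+00]
```

View pics/w4.png

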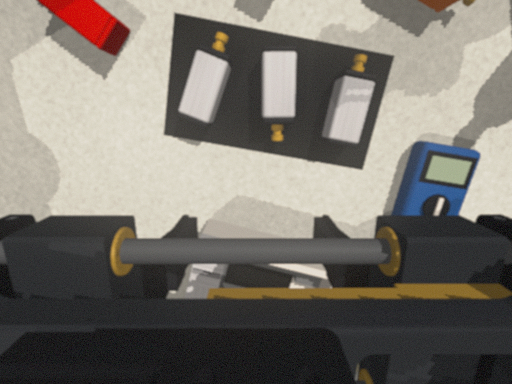

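View pics/top4c.png

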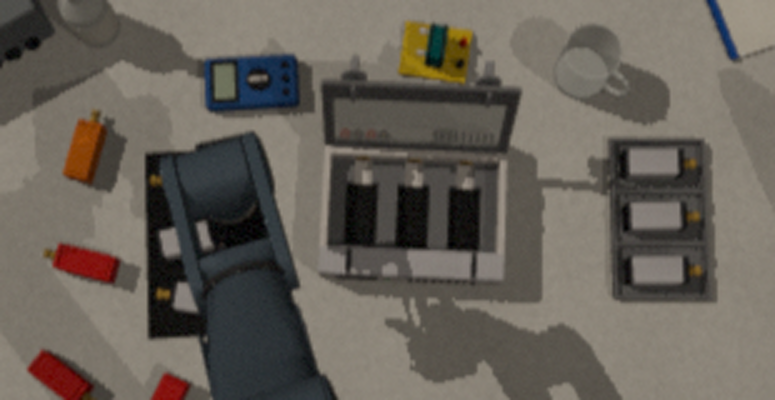

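```bash
python3 -m handwheel '[{"hand":0.5,"dx":0.3,"dy":4.5,"dz":0,"wx":0,"wy":0,"wz":0.007},{"hand":0.5,"dx":0.4,"dy":4.5,"dz":-2,"wx":0,"wy":0,"wz":0},{"hand":0.5,"dx":0,"dy":2.4,"dz":-4,"wx":0,"wy":0,"wz":0},{"hand":0.5,"dx":0,"dy":0,"dz":-4.5,"wx":0,"wy":0,"wz":0},{"hand":0.5,"dx":0,"dy":0,"dz":-4.5,"wx":0,"wy":0,"wz":0},{"hand":0.5,"dx":0,"dy":0,"dz":0,"wx":0,"wy":0,"wz":0},{"hand":0.5,"dx":0,"dy":0,"dz":0,"wx":0,"wy":0,"wz":0}]'
```

```text
time_s: 19.55
position: [0.5014, 0.3693, 0.0923]
tcp_rot: [[-0.204, 0.979, -0.001], [0.979, 0.204, -0.001], [-0.0, -0.001, -1.0]]
force: [1.4, 0.8, -0.0]
opening: 0.748
```

```bash
python3 -m handwheel '[{"hand":0.5,"dx":0,"dy":0.1,"dz":-3,"wx":0,"wy":0,"wz":0},{"hand":0.5,"dx":0,"dy":0,"dz":-3,"wx":0,"wy":0,"wz":0},{"hand":0.5,"dx":0,"dy":0,"dz":-0.9,"wx":0,"wy":0,"wz":0},{"hand":0.5,"dx":0,"dy":0,"dz":0,"wx":0,"wy":0,"wz":0},{"hand":-1,"dx":0,"dy":0,"dz":0,"wx":0,"wy":0,"wz":0},{"hand":-1,"dx":0,"dy":0,"dz":0,"wx":0,"wy":0,"wz":0},{"hand":-1,"dx":0,"dy":0,"dz":0,"wx":0,"wy":0,"wz":0},{"hand":-1,"dx":0,"dy":0,"dz":0,"wx":0,"wy":0,"wz":0},{"hand":-1,"dx":0,"dy":0,"dz":3,"wx":0,"wy":0,"wz":0},{"hand":-1,"dx":0,"dy":0,"dz":0,"wx":0,"wy":0,"wz":0}]'
python3 - <<'E'
from h import *
im,d,c=load('top')
O=np.array([.5342,.0167]);y=np.radians(-4.36);X=np.array([np.cos(y),np.sin(y)]);Y=np.array([-X[1],X[0]])
for k in(-1,0,1): print('bay',(O+Y*.08*k-.009*X).round(4))
s=cv2.resize(im[160:225,230:325],None,fx=8,fy=8,interpolation=cv2.INTER_CUBIC)
for k in(-1,0,1):
  for a,b in [(-.06,-.025),(-.06,.025),(.042,.025),(.042,-.025)]:
    p=O+Y*(.08*k+b)+X*a; u,v=proj(c,[*p,.051]); cv2.circle(s,(int((u-230+.5)*8),int((v-160+.5)*8)),3,(255,0,0),-1)
cv2.imwrite('pics/top4u.png',s[:,:,::-1])
E
```

```text
time_s: 20.55
position: [0.5029, 0.3726, 0.0557]
tcp_rot: [[-0.206, 0.979, 0.005], [0.979, 0.206, 0.003], [0.002, 0.006, -1.0]]
force: [1.1, 0.6, -4.9]
opening: 0.478
bay [ 0.5191 -0.0624]
bay [0.5252 0.0174]
bay [0.5313 0.0972]
```

View pics/top4u.png

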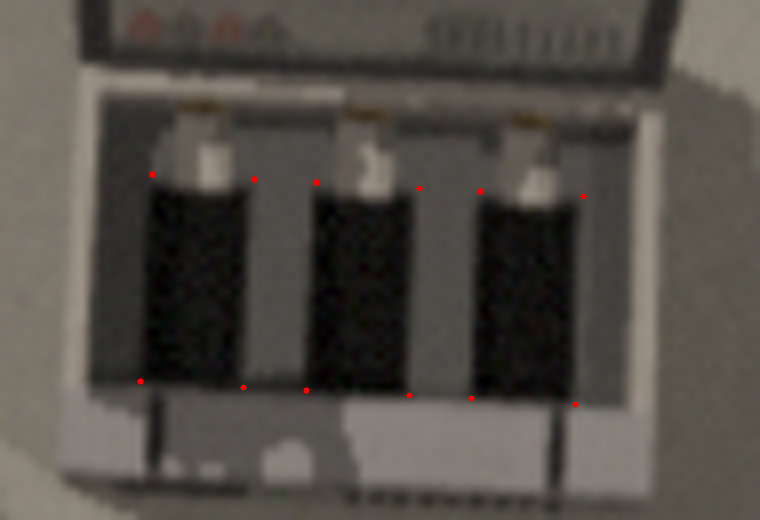

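```bash
python3 -m handwheel '[{"hand":-1,"dx":0,"dy":0,"dz":4,"wx":0,"wy":0,"wz":0},{"hand":-1,"dx":0,"dy":0,"dz":4,"wx":0,"wy":0,"wz":0},{"hand":-1,"dx":0,"dy":-1,"dz":4,"wx":0,"wy":0,"wz":0.1287},{"hand":-1,"dx":0,"dy":-3,"dz":1,"wx":0,"wy":0,"wz":0.1287},{"hand":-1,"dx":0,"dy":-3,"dz":0,"wx":0,"wy":0,"wz":0.1287},{"hand":-1,"dx":0.4,"dy":-3,"dz":0,"wx":0,"wy":0,"wz":0.1287},{"hand":-1,"dx":0.4,"dy":-3,"dz":0,"wx":0,"wy":0,"wz":0.1287},{"hand":-1,"dx":0.4,"dy":-3,"dz":0,"wx":0,"wy":0,"wz":0.1287},{"hand":-1,"dx":0.4,"dy":-3,"dz":0,"wx":0,"wy":0,"wz":0.1287},{"hand":-1,"dx":0.4,"dy":-3,"dz":0,"wx":0,"wy":0,"wz":0.1287}]'; python3 -m handwheel '[{"hand":-1,"dx":0.4,"dy":-3,"dz":0,"wx":0,"wy":0,"wz":0.1287},{"hand":-1,"dx":0.4,"dy":-2.5,"dz":0,"wx":0,"wy":0,"wz":0.1287},{"hand":-1,"dx":0,"dy":0,"dz":0,"wx":0,"wy":0,"wz":0},{"hand":-1,"dx":0,"dy":0,"dz":0,"wx":0,"wy":0,"wz":0},{"hand":-1,"dx":0,"dy":0,"dz":0,"wx":0,"wy":0,"wz":0}]'; python3 - <<'E'
from seg import *
im,d,c=shot('wrist','w5'); print(bot.read_state()['tcp_rot'])
im,d,c=shot('side','s5')
cv2.imwrite('pics/s5c.png',cv2.resize(im[90:240,170:320],None,fx=4,fy=4,interpolation=cv2.INTER_CUBIC)[:,:,::-1])
E
```

```text
time_s: 21.55
position: [0.5204, 0.1502, 0.182]
tcp_rot: [[-0.946, 0.323, -0.002], [0.323, 0.946, -0.0], [0.002, -0.001, -1.0]]
force: [0.7, -0.0, -3.2]
opening: 0.479
time_s: 22.05
position: [0.5283, 0.0972, 0.1825]
tcp_rot: [[-0.997, 0.077, -0.001], [0.077, 0.997, 0.001], [0.001, 0.0, -1.0]]
force: [-0.0, -0.5, -3.3]
opening: 0.482
[[-9.97074521e-01  7.64277456e-02 -1.09486915e-03]
 [ 7.64273915e-02  9.97075084e-01  3.61720123e-04]
 [ 1.11931220e-03  2.76983925e-04 -9.99999335e-01]]
```

View pics/w5.png

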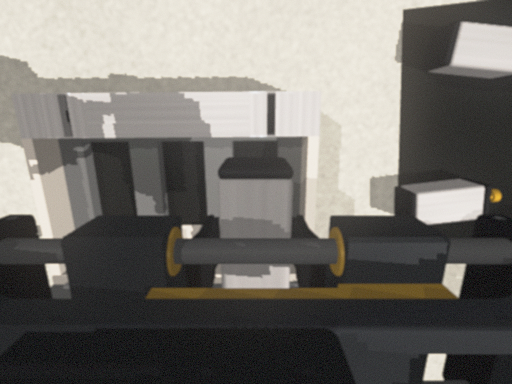

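View pics/s5c.png

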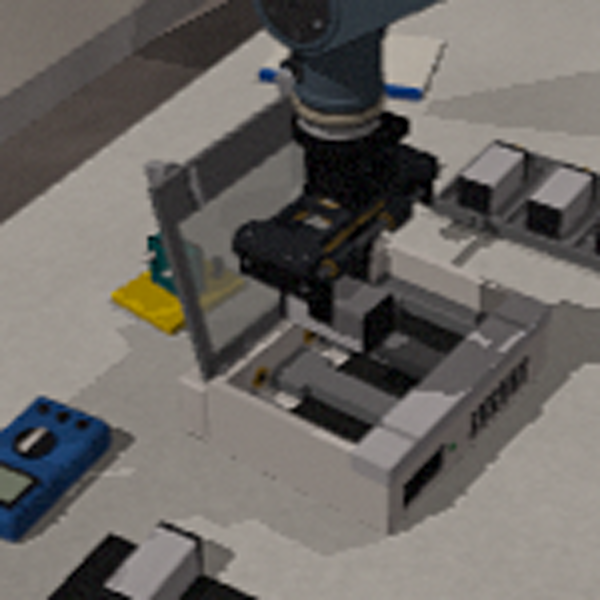

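```bash
python3 - <<'E'
from h import *
im,d,c=load('wrist'); P=cloud(d,c)
cv2.imwrite('pics/w5c.png',cv2.resize(im[80:220,20:340],None,fx=2.4,fy=2.4,interpolation=cv2.INTER_CUBIC)[:,:,::-1])
for v in range(152,200,4): print(v,P[v,256].round(4))
for u in range(205,305,6): print(u,P[190,u].round(4))
E
```

```text
152 [0.4945 0.1008 0.0369]
156 [0.4992 0.1005 0.0353]
160 [0.4832 0.1013 0.1793]
164 [0.4833 0.1013 0.1941]
168 [0.4844 0.1012 0.2011]
172 [0.4867 0.101  0.2004]
176 [0.4888 0.1008 0.2009]
180 [0.4909 0.1007 0.2015]
184 [0.4929 0.1005 0.2025]
188 [0.4952 0.1003 0.2023]
192 [0.4976 0.1001 0.2014]
196 [0.5001 0.1    0.2009]
205 [0.5343 0.0376 0.0368]
211 [0.5313 0.0474 0.0512]
217 [0.5317 0.0542 0.0519]
223 [0.4952 0.0821 0.201 ]
229 [0.4952 0.0855 0.2022]
235 [0.4956 0.0887 0.2016]
241 [0.496  0.0919 0.2008]
247 [0.4963 0.0953 0.201 ]
253 [0.4961 0.0986 0.2024]
259 [0.4965 0.1019 0.2021]
265 [0.497  0.1052 0.2012]
271 [0.4972 0.1085 0.2014]
277 [0.4975 0.1118 0.201 ]
283 [0.4977 0.115  0.2014]
289 [0.4981 0.1184 0.2007]
295 [0.5384 0.1412 0.0518]
301 [0.5378 0.1473 0.0558]
```

View pics/w5c.png

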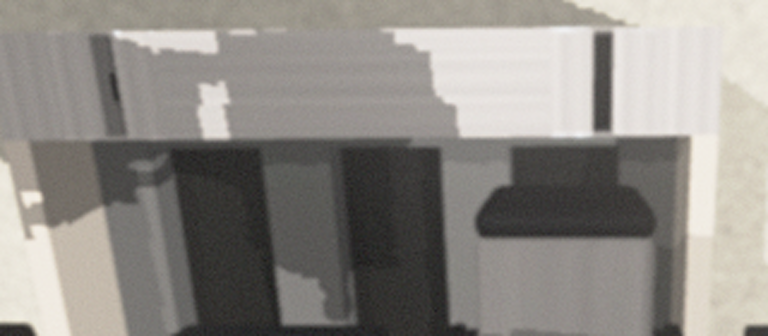

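```bash
python3 - <<'E'
from h import *
im,d,c=load('wrist'); P=cloud(d,c)
for u in (110,185,256):
    print(u,[(v,*(P[v,u]*1000).round(0)) for v in range(134,156,1)][:14])
O=np.array([.5342,.0167]);y=np.radians(-4.36);X=np.array([np.cos(y),np.sin(y)]);Y=np.array([-X[1],X[0]])
for v in (165,185):
    q=[( u,round(float((P[v,u,:2]-O)@Y)*1000,1),round(float(P[v,u,2])*1000)) for u in range(70,220)]
    prev=None
    for a in q:
        if prev and abs(a[2]-prev[2])>6: print(v,prev,a)
        prev=a
E
```

```text
110 [(134, np.float64(462.0), np.float64(-34.0), np.float64(87.0)), (135, np.float64(462.0), np.float64(-34.0), np.float64(86.0)), (136, np.float64(463.0), np.float64(-35.0), np.float64(86.0)), (137, np.float64(464.0), np.float64(-35.0), np.float64(86.0)), (138, np.float64(466.0), np.float64(-52.0), np.float64(53.0)), (139, np.float64(467.0), np.float64(-53.0), np.float64(52.0)), (140, np.float64(468.0), np.float64(-53.0), np.float64(52.0)), (141, np.float64(469.0), np.float64(-53.0), np.float64(53.0)), (142, np.float64(471.0), np.float64(-61.0), np.float64(38.0)), (143, np.float64(472.0), np.float64(-62.0), np.float64(38.0)), (144, np.float64(473.0), np.float64(-63.0), np.float64(36.0)), (145, np.float64(474.0), np.float64(-63.0), np.float64(36.0)), (146, np.float64(475.0), np.float64(-63.0), np.float64(37.0)), (147, np.float64(476.0), np.float64(-63.0), np.float64(37.0))]
185 [(134, np.float64(467.0), np.float64(36.0), np.float64(86.0)), (135, np.float64(468.0), np.float64(36.0), np.float64(86.0)), (136, np.float64(469.0), np.float64(36.0), np.float64(88.0)), (137, np.float64(471.0
[... 1183 characters left out ...]
64(483.0), np.float64(102.0), np.float64(35.0)), (143, np.float64(484.0), np.float64(102.0), np.float64(37.0)), (144, np.float64(486.0), np.float64(101.0), np.float64(35.0)), (145, np.float64(487.0), np.float64(101.0), np.float64(36.0)), (146, np.float64(488.0), np.float64(101.0), np.float64(36.0)), (147, np.float64(489.0), np.float64(101.0), np.float64(36.0))]
165 (109, -87.3, 38) (110, 80.0, 346)
165 (110, 80.0, 346) (111, -85.7, 37)
165 (131, -63.1, 36) (132, -54.3, 52)
165 (167, -21.3, 37) (168, 80.0, 346)
165 (168, 80.0, 346) (169, -18.9, 37)
165 (204, 21.3, 37) (205, 25.2, 52)
185 (133, -63.0, 37) (134, -54.8, 52)
185 (206, 22.2, 36) (207, 26.3, 52)
185 (218, 38.6, 53) (219, 59.8, 199)
```

```bash
python3 -m handwheel '[{"hand":-1,"dx":0.1,"dy":0,"dz":-3,"wx":0,"wy":0,"wz":0},{"hand":-1,"dx":0,"dy":0,"dz":-3,"wx":0,"wy":0,"wz":0},{"hand":-1,"dx":0,"dy":0,"dz":-3,"wx":0,"wy":0,"wz":0},{"hand":-1,"dx":0,"dy":0,"dz":-1.5,"wx":0,"wy":0,"wz":0},{"hand":-1,"dx":0,"dy":0,"dz":-1,"wx":0,"wy":0,"wz":0},{"hand":-1,"dx":0,"dy":0,"dz":-0.7,"wx":0,"wy":0,"wz":0},{"hand":-1,"dx":0,"dy":0,"dz":-0.2,"wx":0,"wy":0,"wz":0},{"hand":-1,"dx":0,"dy":0,"dz":0,"wx":0,"wy":0,"wz":0}]'
```

```text
time_s: 22.95
position: [0.5305, 0.0967, 0.0598]
tcp_rot: [[-0.997, 0.076, 0.001], [0.076, 0.997, -0.0], [-0.001, 0.0, -1.0]]
force: [-0.2, -0.3, -3.6]
opening: 0.478
```

```bash
python3 -m handwheel '[{"hand":-1,"dx":0,"dy":0,"dz":-0.25,"wx":0,"wy":0,"wz":0},{"hand":-1,"dx":0,"dy":0,"dz":-0.1,"wx":0,"wy":0,"wz":0},{"hand":0.3,"dx":0,"dy":0,"dz":0,"wx":0,"wy":0,"wz":0},{"hand":0.3,"dx":0,"dy":0,"dz":0,"wx":0,"wy":0,"wz":0},{"hand":0.3,"dx":0,"dy":0,"dz":2,"wx":0,"wy":0,"wz":0},{"hand":0.3,"dx":0,"dy":0,"dz":4,"wx":0,"wy":0,"wz":0},{"hand":0.3,"dx":0,"dy":0,"dz":4,"wx":0,"wy":0,"wz":0},{"hand":0.5,"dx":0,"dy":2,"dz":4,"wx":0,"wy":0,"wz":0.1},{"hand":0.5,"dx":0,"dy":2,"dz":2,"wx":0,"wy":0,"wz":0.1}]'; python3 - <<'E'
from seg import *
im,d,c=shot('wrist','w6'); carts('wrist',im,d,c,0.065,0.095,(0.46,0.6,-0.1,0.128),minA=600); carts('wrist',im,d,c,0.035,0.055,(0.3,0.75,0.25,0.55),minA=600)
E
```

```text
time_s: 23.85
position: [0.5323, 0.1366, 0.2198]
tcp_rot: [[-0.992, -0.125, 0.007], [-0.125, 0.992, 0.0], [-0.007, -0.001, -1.0]]
force: [-0.2, 0.5, -0.7]
opening: 0.722
wrist px [177. 110.] xy [461.9  28.8] size [ 14.3 178.4] ang 86.2 z 86.4 1463
wrist px [221. 175.] xy [531.5  97.3] size [41.6 80.1] ang 175.6 z 78.2 2460
wrist px [446.  93.] xy [407.5 347.8] size [42.5 80.2] ang 80.3 z 43.0 2557
```

View pics/w6.png

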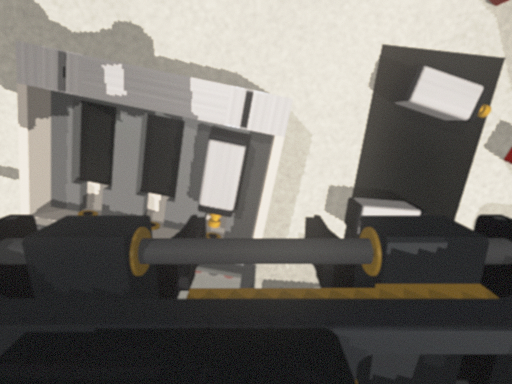

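```bash
python3 -m handwheel '[{"hand":0.5,"dx":-1.3,"dy":2.3,"dz":0,"wx":0,"wy":0,"wz":0.142},{"hand":0.5,"dx":-1.4,"dy":2.3,"dz":0,"wx":0,"wy":0,"wz":0.142},{"hand":0.5,"dx":-1.4,"dy":2.3,"dz":0,"wx":0,"wy":0,"wz":0.142},{"hand":0.5,"dx":-1.4,"dy":2.4,"dz":0,"wx":0,"wy":0,"wz":0.142},{"hand":0.5,"dx":-1.4,"dy":2.4,"dz":-1,"wx":0,"wy":0,"wz":0.142},{"hand":0.5,"dx":-1.4,"dy":2.4,"dz":-2,"wx":0,"wy":0,"wz":0.142},{"hand":0.5,"dx":-1.4,"dy":2.4,"dz":-3,"wx":0,"wy":0,"wz":0.142},{"hand":0.5,"dx":-1.4,"dy":2.4,"dz":-3,"wx":0,"wy":0,"wz":0.142},{"hand":0.5,"dx":-1.3,"dy":2.2,"dz":-3,"wx":0,"wy":0,"wz":0.142}]'; python3 -m handwheel '[{"hand":0.5,"dx":0,"dy":0,"dz":0,"wx":0,"wy":0,"wz":0},{"hand":0.5,"dx":0,"dy":0,"dz":0,"wx":0,"wy":0,"wz":0}]'; python3 - <<'E'
from seg import *
print(bot.read_state()['joint_positions'])
im,d,c=shot('top','top6'); carts('top',im,d,c,0.02,0.065,(0.3,0.75,0.25,0.55),minA=30)
im,d,c=shot('side','s6')
cv2.imwrite('pics/s6c.png',cv2.resize(im[160:300,130:310],None,fx=4,fy=4,interpolation=cv2.INTER_CUBIC)[:,:,::-1])
E
```

```text
time_s: 24.8
position: [0.4057, 0.3484, 0.0947]
tcp_rot: [[-0.164, -0.987, 0.001], [-0.987, 0.164, 0.001], [-0.001, -0.001, -1.0]]
force: [-0.0, 0.7, 0.1]
opening: 0.751
time_s: 25.0
position: [0.4058, 0.3474, 0.0952]
tcp_rot: [[-0.17, -0.986, -0.001], [-0.986, 0.17, -0.001], [0.001, 0.001, -1.0]]
force: [0.5, -0.7, 1.2]
opening: 0.747
[ 2.85856763e+01  3.42067729e+01  1.01426928e+02 -3.40553186e-02
  4.44285485e+01 -1.41625888e+02]
top px [199. 146.] xy [737.5 311.2] size [20.6 28.4] ang 88.6 z 34.7 47
top px [196. 186.] xy [572.3 322.6] size [39.8 75.2] ang 88.6 z 41.5 201
```

View pics/s6c.png

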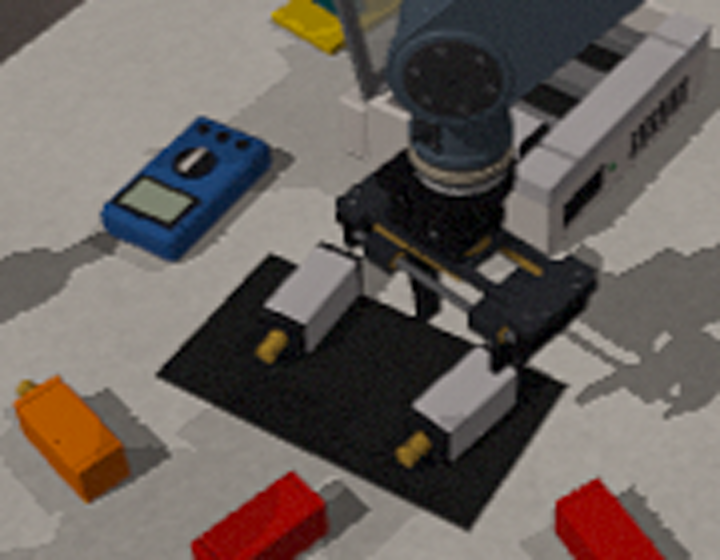

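```bash
python3 -m handwheel '[{"hand":0.5,"dx":0.2,"dy":0,"dz":-3,"wx":0,"wy":0,"wz":0},{"hand":0.5,"dx":0,"dy":0,"dz":-3,"wx":0,"wy":0,"wz":0},{"hand":0.5,"dx":0,"dy":0,"dz":-1.2,"wx":0,"wy":0,"wz":0},{"hand":0.5,"dx":0,"dy":0,"dz":0,"wx":0,"wy":0,"wz":0},{"hand":-1,"dx":0,"dy":0,"dz":0,"wx":0,"wy":0,"wz":0},{"hand":-1,"dx":0,"dy":0,"dz":0,"wx":0,"wy":0,"wz":0},{"hand":-1,"dx":0,"dy":0,"dz":0,"wx":0,"wy":0,"wz":0},{"hand":-1,"dx":0,"dy":0,"dz":0,"wx":0,"wy":0,"wz":0}]'
```

```text
time_s: 25.9
position: [0.4079, 0.3477, 0.0246]
tcp_rot: [[-0.169, -0.986, 0.0], [-0.986, 0.169, 0.001], [-0.001, -0.0, -1.0]]
force: [-0.7, -1.0, 3.2]
opening: 0.483
```

```bash
python3 -m handwheel '[{"hand":-1,"dx":0,"dy":0,"dz":2,"wx":0,"wy":0,"wz":0},{"hand":-1,"dx":0,"dy":0,"dz":4.5,"wx":0,"wy":0,"wz":0},{"hand":-1,"dx":0,"dy":0,"dz":4.5,"wx":0,"wy":0,"wz":0},{"hand":-1,"dx":1,"dy":-3,"dz":3,"wx":0,"wy":0,"wz":-0.1342},{"hand":-1,"dx":1,"dy":-3.8,"dz":2,"wx":0,"wy":0,"wz":-0.1342},{"hand":-1,"dx":1,"dy":-3.8,"dz":0,"wx":0,"wy":0,"wz":-0.1342},{"hand":-1,"dx":1,"dy":-3.8,"dz":0,"wx":0,"wy":0,"wz":-0.1342},{"hand":-1,"dx":1,"dy":-3.8,"dz":0,"wx":0,"wy":0,"wz":-0.1342},{"hand":-1,"dx":1,"dy":-3.8,"dz":0,"wx":0,"wy":0,"wz":-0.1342},{"hand":-1,"dx":1,"dy":-3.8,"dz":0,"wx":0,"wy":0,"wz":-0.1342}]'; python3 -m handwheel '[{"hand":-1,"dx":1,"dy":-3.8,"dz":0,"wx":0,"wy":0,"wz":-0.1342},{"hand":-1,"dx":1,"dy":-3.8,"dz":0,"wx":0,"wy":0,"wz":-0.1342},{"hand":-1,"dx":1,"dy":-3.8,"dz":0,"wx":0,"wy":0,"wz":-0.1342},{"hand":-1,"dx":1.1,"dy":-3.8,"dz":0,"wx":0,"wy":0,"wz":-0.1342},{"hand":-1,"dx":0,"dy":0,"dz":0,"wx":0,"wy":0,"wz":0},{"hand":-1,"dx":0,"dy":0,"dz":0,"wx":0,"wy":0,"wz":0},{"hand":-1,"dx":0,"dy":0,"dz":0,"wx":0,"wy":0,"wz":0}]'
cat > held.py <<'E'
from h import *
import sys
s=bot.read_state(); T=np.array(s['position']); yaw=np.degrees(np.arctan2(s['tcp_rot'][1][0],s['tcp_rot'][0][0]))%360
im,d,c=shot('wrist',sys.argv[1]); P=cloud(d,c)
O=np.array([.5342,.0167]);y=np.radians(-4.36);X=np.array([np.cos(y),np.sin(y)]);Y=np.array([-X[1],X[0]])
m=(abs(P[...,2]-(T[2]+.019))<.01)&(np.linalg.norm(P[...,:2]-T[:2],axis=-1)<.075)
m[205:]=False
q=(P[m][:,:2]-O)
ux=q@X; uy=q@Y
n=ux.min(); n=np.percentile(ux,0.5)
lo,hi=[],[]
g=np.round(ux*500).astype(int)
for k in np.unique(g):
    w=uy[g==k]
    if len(w)>20: lo.append((k/500,np.percentile(w,1)));hi.append((k/500,np.percentile(w,99)))
lo=np.array(lo);hi=np.array(hi)
mid=(lo[:,1]+hi[:,1])/2; p=np.polyfit(lo[:,0],mid,1) 
print('T',T.round(4),'yaw',yaw.round(2),'n',m.sum(),'width',np.median(hi[:,1]-lo[:,1]).round(4),'slope deg',np.degrees(p[0]).round(2))
print('near end ux',n.round(4),'centre ux',(n+.047).round(4),'uy',np.polyval(p,n+.047).round(4),'(tcp unit',((T[:2]-O)@X).round(4),((T[:2]-O)@Y).round(4),')')
E
python3 held.py w7
```

```text
time_s: 26.9
position: [0.4776, 0.088, 0.1838]
tcp_rot: [[-0.898, -0.441, -0.0], [-0.441, 0.898, -0.0], [0.0, 0.0, -1.0]]
force: [0.9, -0.4, -2.2]
opening: 0.484
time_s: 27.6
position: [0.5178, -0.0614, 0.1833]
tcp_rot: [[-0.997, 0.074, -0.002], [0.074, 0.997, 0.001], [0.002, 0.001, -1.0]]
force: [0.7, 0.9, -1.4]
opening: 0.48
T [ 0.5178 -0.0614  0.1833] yaw 175.77 n 3104 width 0.0403 slope deg 0.95
near end ux -0.0565 centre ux -0.0095 uy -0.0784 (tcp unit -0.0104 -0.0791 )
```

View pics/w7.png

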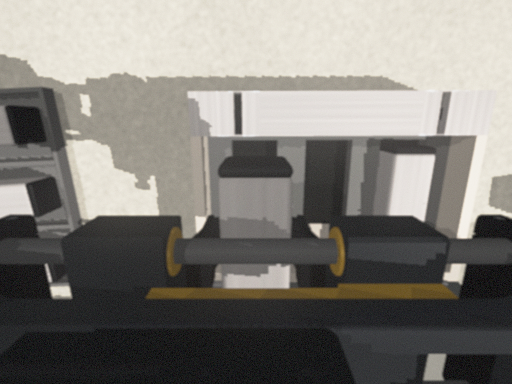

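```bash
python3 -m handwheel '[{"hand":-1,"dx":0.05,"dy":-0.1,"dz":-3,"wx":0,"wy":0,"wz":0},{"hand":-1,"dx":0,"dy":0,"dz":-3,"wx":0,"wy":0,"wz":0},{"hand":-1,"dx":0,"dy":0,"dz":-3,"wx":0,"wy":0,"wz":0},{"hand":-1,"dx":0,"dy":0,"dz":-1.5,"wx":0,"wy":0,"wz":0},{"hand":-1,"dx":0,"dy":0,"dz":-1,"wx":0,"wy":0,"wz":0},{"hand":-1,"dx":0,"dy":0,"dz":-0.8,"wx":0,"wy":0,"wz":0},{"hand":-1,"dx":0,"dy":0,"dz":-0.3,"wx":0,"wy":0,"wz":0},{"hand":-1,"dx":0,"dy":0,"dz":0,"wx":0,"wy":0,"wz":0}]'
```

```text
time_s: 28.45
position: [0.5195, -0.0626, 0.0594]
tcp_rot: [[-0.997, 0.074, 0.0], [0.074, 0.997, 0.0], [-0.0, 0.0, -1.0]]
force: [-2.8, 2.4, 7.5]
opening: 0.482
```

```bash
python3 -m handwheel '[{"hand":0.3,"dx":0,"dy":0,"dz":0,"wx":0,"wy":0,"wz":0},{"hand":0.3,"dx":0,"dy":0,"dz":0,"wx":0,"wy":0,"wz":0},{"hand":0.3,"dx":0,"dy":0,"dz":2,"wx":0,"wy":0,"wz":0},{"hand":0.3,"dx":0,"dy":0,"dz":4,"wx":0,"wy":0,"wz":0},{"hand":0.3,"dx":0,"dy":0,"dz":4,"wx":0,"wy":0,"wz":0},{"hand":0.5,"dx":0,"dy":2,"dz":4,"wx":0,"wy":0,"wz":0},{"hand":0.5,"dx":0,"dy":2,"dz":2,"wx":0,"wy":0,"wz":0}]'; python3 - <<'E'
from seg import *
im,d,c=shot('wrist','w8'); carts('wrist',im,d,c,0.065,0.082,(0.46,0.6,-0.1,0.128),minA=600)
E
python3 -m handwheel '[{"hand":0.5,"dx":-1,"dy":4,"dz":0,"wx":0,"wy":0,"wz":0.14},{"hand":0.5,"dx":-1,"dy":4,"dz":0,"wx":0,"wy":0,"wz":0.14},{"hand":0.5,"dx":0,"dy":4,"dz":0,"wx":0,"wy":0,"wz":0.14},{"hand":0.5,"dx":0,"dy":4,"dz":0,"wx":0,"wy":0,"wz":0.14},{"hand":0.5,"dx":0,"dy":4,"dz":0,"wx":0,"wy":0,"wz":0.14},{"hand":0.5,"dx":0,"dy":4,"dz":0,"wx":0,"wy":0,"wz":0.14},{"hand":0.5,"dx":0,"dy":4,"dz":0,"wx":0,"wy":0,"wz":0.14},{"hand":0.5,"dx":1,"dy":4,"dz":0,"wx":0,"wy":0,"wz":0.14},{"hand":0.5,"dx":2,"dy":2,"dz":0,"wx":0,"wy":0,"wz":0.14},{"hand":0.5,"dx":2,"dy":0,"dz":0,"wx":0,"wy":0,"wz":0.14}]'; python3 - <<'E'
from seg import *
print(bot.read_state()['joint_positions'])
im,d,c=shot('wrist','w9'); carts('wrist',im,d,c,0.035,0.055,(0.3,0.75,0.2,0.55),minA=200)
im,d,c=shot('top','top9'); carts('top',im,d,c,0.02,0.065,(0.3,0.75,0.2,0.55),minA=30)
im,d,c=shot('side','s9')
cv2.imwrite('pics/s9c.png',cv2.resize(im[130:300,130:330],None,fx=3.5,fy=3.5,interpolation=cv2.INTER_CUBIC)[:,:,::-1])
E
```

```text
time_s: 29.15
position: [0.5216, -0.024, 0.2216]
tcp_rot: [[-0.997, 0.076, 0.007], [0.076, 0.997, -0.002], [-0.007, -0.001, -1.0]]
force: [0.7, 0.1, 0.2]
opening: 0.726
wrist px [223. 180.] xy [519.4 -61.5] size [42.  78.3] ang 175.7 z 78.2 2410
wrist px [358. 179.] xy [531.2  94.1] size [44.4 78.3] ang 175.7 z 78.0 2537
time_s: 30.2
position: [0.5495, 0.3199, 0.2174]
tcp_rot: [[-0.233, -0.972, 0.001], [-0.972, 0.233, 0.001], [-0.001, -0.001, -1.0]]
force: [0.4, -0.0, 0.5]
opening: 0.75
[ 2.01251048e+01  3.13540760e+01  8.08112069e+01  4.93286631e-02
  6.77610152e+01 -1.46404916e+02]
wrist px [237. 180.] xy [573.1 321.6] size [41.8 80.6] ang 92.5 z 43.1 2008
wrist px [115. 200.] xy [737.4 309.7] size [25.3 34.5] ang 91.2 z 36.9 469
top px [199. 146.] xy [737.5 311.2] size [20.6 28.3] ang 88.6 z 35.0 41
```

View pics/w9.png

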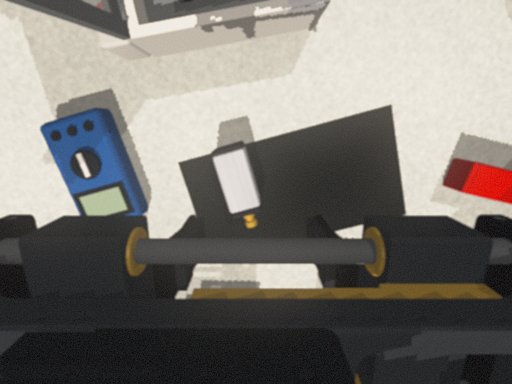

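View pics/s9c.png

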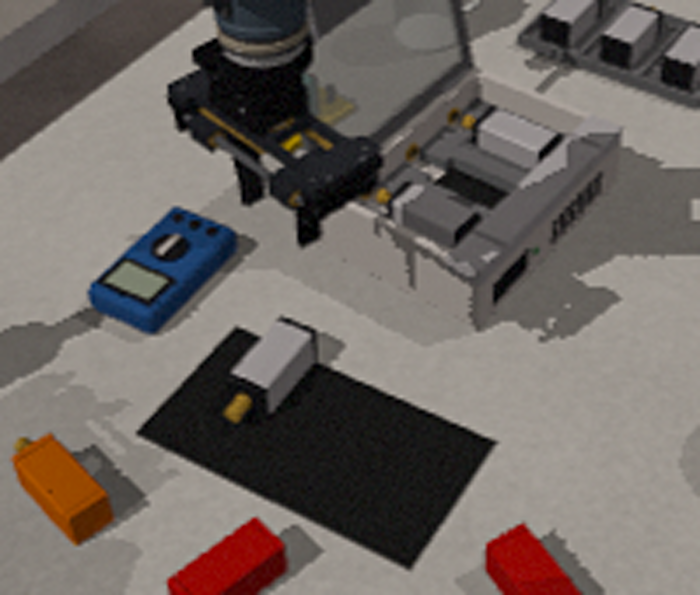

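```bash
python3 -m handwheel '[{"hand":0.5,"dx":1.1,"dy":0.1,"dz":-3,"wx":0,"wy":0,"wz":0.1},{"hand":0.5,"dx":1.2,"dy":0.1,"dz":-4,"wx":0,"wy":0,"wz":0.1},{"hand":0.5,"dx":0,"dy":0,"dz":-4,"wx":0,"wy":0,"wz":0},{"hand":0.5,"dx":0,"dy":0,"dz":-1,"wx":0,"wy":0,"wz":0},{"hand":0.5,"dx":0,"dy":0,"dz":0,"wx":0,"wy":0,"wz":0},{"hand":0.5,"dx":0,"dy":0,"dz":0,"wx":0,"wy":0,"wz":0}]'; python3 -c "
from h import *
print(bot.read_state()['joint_positions'])"
```

```text
time_s: 30.95
position: [0.5731, 0.3186, 0.0993]
tcp_rot: [[-0.047, -0.999, 0.002], [-0.999, 0.047, 0.001], [-0.001, -0.002, -1.0]]
force: [0.4, -0.6, 0.4]
opening: 0.749
[ 1.93254455e+01  4.08952782e+01  8.31565131e+01  1.92503789e-03
  5.58224791e+01 -1.57994899e+02]
```

```bash
python3 -m handwheel '[{"hand":0.5,"dx":0,"dy":0.3,"dz":-3,"wx":0,"wy":0,"wz":0},{"hand":0.5,"dx":0,"dy":0,"dz":-3,"wx":0,"wy":0,"wz":0},{"hand":0.5,"dx":0,"dy":0,"dz":-1.6,"wx":0,"wy":0,"wz":0},{"hand":0.5,"dx":0,"dy":0,"dz":0,"wx":0,"wy":0,"wz":0},{"hand":-1,"dx":0,"dy":0,"dz":0,"wx":0,"wy":0,"wz":0},{"hand":-1,"dx":0,"dy":0,"dz":0,"wx":0,"wy":0,"wz":0},{"hand":-1,"dx":0,"dy":0,"dz":0,"wx":0,"wy":0,"wz":0},{"hand":-1,"dx":0,"dy":0,"dz":0,"wx":0,"wy":0,"wz":0},{"hand":-1,"dx":0,"dy":0,"dz":0,"wx":0,"wy":0,"wz":0}]'
```

```text
time_s: 31.85
position: [0.574, 0.3218, 0.0232]
tcp_rot: [[-0.046, -0.999, 0.003], [-0.999, 0.046, 0.001], [-0.001, -0.003, -1.0]]
force: [-0.3, 0.1, 5.6]
opening: 0.488
```

```bash
python3 -m handwheel '[{"hand":-1,"dx":0,"dy":0,"dz":2,"wx":0,"wy":0,"wz":0},{"hand":-1,"dx":0,"dy":0,"dz":4.5,"wx":0,"wy":0,"wz":0},{"hand":-1,"dx":-1,"dy":0,"dz":4.5,"wx":0,"wy":0,"wz":0},{"hand":-1,"dx":-2.5,"dy":-1,"dz":3,"wx":0,"wy":0,"wz":-0.1455},{"hand":-1,"dx":-2.5,"dy":-2,"dz":2.5,"wx":0,"wy":0,"wz":-0.1455},{"hand":-1,"dx":-1.5,"dy":-3,"dz":0,"wx":0,"wy":0,"wz":-0.1455},{"hand":-1,"dx":0,"dy":-3,"dz":0,"wx":0,"wy":0,"wz":-0.1455},{"hand":-1,"dx":0,"dy":-3,"dz":0,"wx":0,"wy":0,"wz":-0.1455},{"hand":-1,"dx":0,"dy":-3,"dz":0,"wx":0,"wy":0,"wz":-0.1455},{"hand":-1,"dx":0,"dy":-3,"dz":0,"wx":0,"wy":0,"wz":-0.1455}]'; python3 -m handwheel '[{"hand":-1,"dx":0,"dy":-3,"dz":0,"wx":0,"wy":0,"wz":-0.1455},{"hand":-1,"dx":0,"dy":-3,"dz":0,"wx":0,"wy":0,"wz":-0.1455},{"hand":-1,"dx":1,"dy":-3,"dz":0,"wx":0,"wy":0,"wz":-0.1455},{"hand":-1,"dx":1.6,"dy":-3.5,"dz":0,"wx":0,"wy":0,"wz":-0.1455},{"hand":-1,"dx":0,"dy":0,"dz":0,"wx":0,"wy":0,"wz":0},{"hand":-1,"dx":0,"dy":0,"dz":0,"wx":0,"wy":0,"wz":0},{"hand":-1,"dx":0,"dy":0,"dz":0,"wx":0,"wy":0,"wz":0}]'
python3 held.py w10
```

```text
time_s: 32.85
position: [0.4964, 0.1404, 0.1863]
tcp_rot: [[-0.877, -0.48, -0.002], [-0.48, 0.877, 0.0], [0.002, 0.001, -1.0]]
force: [-0.1, -0.5, -1.8]
opening: 0.489
time_s: 33.55
position: [0.5221, 0.0173, 0.1861]
tcp_rot: [[-0.997, 0.074, -0.003], [0.074, 0.997, 0.001], [0.003, 0.001, -1.0]]
force: [0.1, -0.2, -2.5]
opening: 0.486
T [0.5221 0.0173 0.1861] yaw 175.73 n 3141 width 0.0402 slope deg -12.31
near end ux -0.0592 centre ux -0.0122 uy -0.0089 (tcp unit -0.0121 -0.0003 )
```

View pics/w10.png

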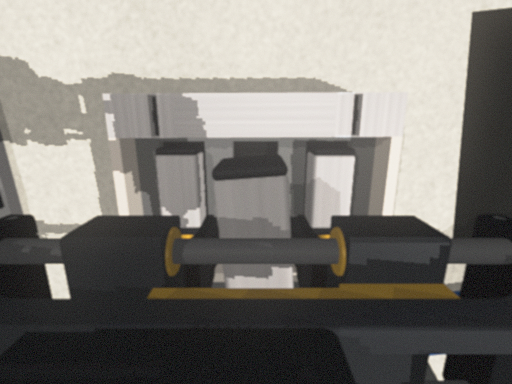

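```bash
python3 -m handwheel '[{"hand":-1,"dx":0.3,"dy":0,"dz":0,"wx":0,"wy":0,"wz":-0.045},{"hand":-1,"dx":0,"dy":0,"dz":0,"wx":0,"wy":0,"wz":-0.045},{"hand":-1,"dx":0,"dy":0,"dz":0,"wx":0,"wy":0,"wz":0},{"hand":-1,"dx":0,"dy":0,"dz":0,"wx":0,"wy":0,"wz":0}]'
python3 held.py w11; python3 - <<'E'
from h import *
im,d,c=load('wrist'); P=cloud(d,c)
O=np.array([.5342,.0167]);y=np.radians(-4.36);X=np.array([np.cos(y),np.sin(y)]);Y=np.array([-X[1],X[0]])
for v in (176,182,188,194):
    z=P[v,:,2]; u=np.nonzero(abs(z-.205)<.012)[0]; u=u[(u>190)&(u<310)]
    for k in(u.min(),u.max()): q=P[v,k,:2]-O; print(v,k,(q@X).round(4),(q@Y).round(4))
for u in (225,240,256,270,282):
    v=np.nonzero(abs(P[140:200,u,2]-.203)<.008)[0][0]+140; q=P[v,u,:2]-O; print('end',u,v,(q@X).round(4),(q@Y).round(4))
E
```

```text
time_s: 34.0
position: [0.5259, 0.0174, 0.1866]
tcp_rot: [[-0.987, 0.162, -0.001], [0.162, 0.987, 0.0], [0.001, 0.0, -1.0]]
force: [-0.5, 0.0, -2.4]
opening: 0.493
T [0.5259 0.0174 0.1866] yaw 170.66 n 3153 width 0.0401 slope deg 9.18
near end ux -0.0546 centre ux -0.0076 uy 0.0072 (tcp unit -0.0083 0.0001 )
176 213 -0.0499 -0.0192
176 286 -0.0461 0.0205
182 214 -0.0464 -0.0192
182 288 -0.0426 0.0214
188 214 -0.0428 -0.0198
188 288 -0.0393 0.0212
194 215 -0.0396 -0.0195
194 289 -0.0356 0.0216
end 225 164 -0.0544 -0.0132
end 240 163 -0.0545 -0.0045
end 256 162 -0.0543 0.0046
end 270 161 -0.0543 0.0125
end 282 161 -0.0541 0.0191
```

View pics/w11.png

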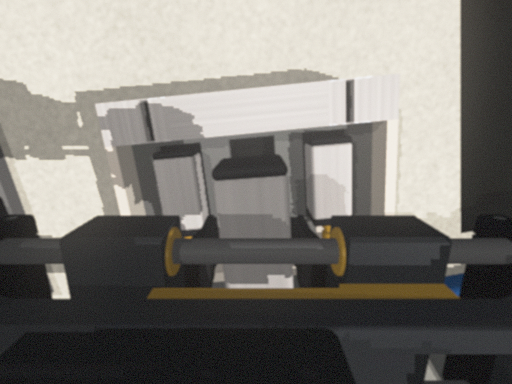

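```bash
python3 -m handwheel '[{"hand":-1,"dx":-0.15,"dy":0,"dz":-3,"wx":0,"wy":0,"wz":0},{"hand":-1,"dx":0,"dy":0,"dz":-3,"wx":0,"wy":0,"wz":0},{"hand":-1,"dx":0,"dy":0,"dz":-3,"wx":0,"wy":0,"wz":0},{"hand":-1,"dx":0,"dy":0,"dz":-1.5,"wx":0,"wy":0,"wz":0},{"hand":-1,"dx":0,"dy":0,"dz":-1,"wx":0,"wy":0,"wz":0},{"hand":-1,"dx":0,"dy":0,"dz":-0.9,"wx":0,"wy":0,"wz":0},{"hand":-1,"dx":0,"dy":0,"dz":-0.5,"wx":0,"wy":0,"wz":0},{"hand":-1,"dx":0,"dy":0,"dz":0,"wx":0,"wy":0,"wz":0}]'
```

```text
time_s: 34.85
position: [0.5257, 0.0165, 0.0583]
tcp_rot: [[-0.986, 0.164, 0.002], [0.164, 0.986, -0.0], [-0.002, -0.0, -1.0]]
force: [-0.1, -0.2, -2.7]
opening: 0.487
```

```bash
python3 -m handwheel '[{"hand":-1,"dx":0,"dy":0,"dz":-0.2,"wx":0,"wy":0,"wz":0},{"hand":0.3,"dx":0,"dy":0,"dz":0,"wx":0,"wy":0,"wz":0},{"hand":0.3,"dx":0,"dy":0,"dz":0,"wx":0,"wy":0,"wz":0},{"hand":0.3,"dx":0,"dy":0,"dz":2,"wx":0,"wy":0,"wz":0},{"hand":0.3,"dx":0,"dy":0,"dz":4,"wx":0,"wy":0,"wz":0},{"hand":0.3,"dx":0,"dy":0,"dz":4,"wx":0,"wy":0,"wz":0},{"hand":0.3,"dx":0,"dy":0,"dz":4,"wx":0,"wy":0,"wz":0},{"hand":0.3,"dx":0,"dy":0,"dz":4,"wx":0,"wy":0,"wz":0.09},{"hand":-1,"dx":0,"dy":0,"dz":3,"wx":0,"wy":0,"wz":0}]'; python3 - <<'E'
from seg import *
im,d,c=shot('wrist','w12'); carts('wrist',im,d,c,0.06,0.082,(0.46,0.6,-0.1,0.128),minA=400)
im,d,c=shot('side','s12')
cv2.imwrite('pics/s12c.png',cv2.resize(im[90:230,170:320],None,fx=4,fy=4,interpolation=cv2.INTER_CUBIC)[:,:,::-1])
E
```

```text
time_s: 35.75
position: [0.5258, 0.0163, 0.2687]
tcp_rot: [[-0.997, 0.074, 0.004], [0.074, 0.997, -0.001], [-0.004, -0.0, -1.0]]
force: [1.3, -0.7, -0.7]
opening: 0.617
wrist px [197. 171.] xy [519.2 -60.2] size [43.8 79.3] ang 175.8 z 78.2 1943
wrist px [256. 172.] xy [525.1  16.8] size [41.5 79.6] ang 174.5 z 78.1 1856
wrist px [315. 172.] xy [531.2  94.9] size [43.8 78. ] ang 175.8 z 78.1 1927
```

View pics/w12.png

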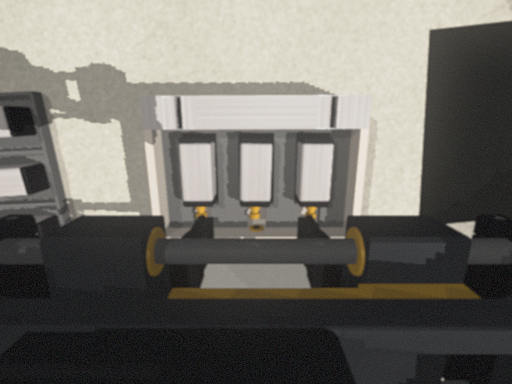

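View pics/s12c.png

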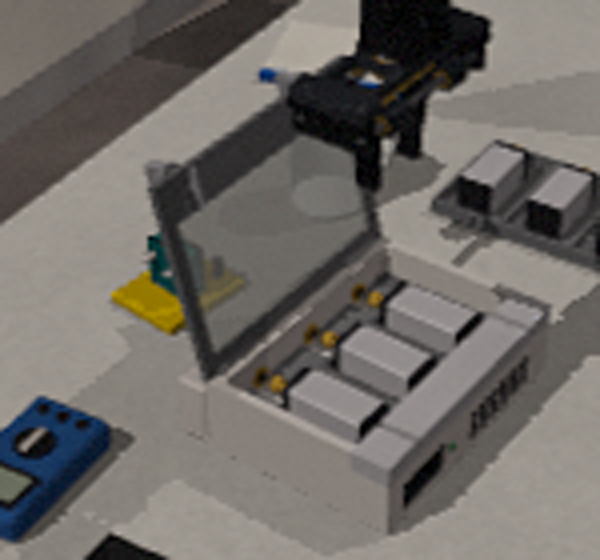

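```bash
python3 -m handwheel '[{"hand":-1,"dx":0,"dy":0,"dz":4.5,"wx":0,"wy":0,"wz":0},{"hand":-1,"dx":1,"dy":0,"dz":4.3,"wx":0,"wy":0,"wz":0},{"hand":-1,"dx":4,"dy":-0.3,"dz":0,"wx":0,"wy":0,"wz":0},{"hand":-1,"dx":4,"dy":-0.3,"dz":0,"wx":0,"wy":0,"wz":0},{"hand":-1,"dx":4,"dy":-0.3,"dz":0,"wx":0,"wy":0,"wz":0},{"hand":-1,"dx":4.2,"dy":-0.3,"dz":0,"wx":0,"wy":0,"wz":0},{"hand":-1,"dx":0,"dy":0,"dz":0,"wx":0,"wy":0,"wz":0}]'; python3 - <<'E'
from h import *
im,d,c=shot('wrist','w13'); shot('side','s13'); P=cloud(d,c)
im,d,c=load('side'); cv2.imwrite('pics/s13c.png',cv2.resize(im[60:230,170:320],None,fx=3.5,fy=3.5,interpolation=cv2.INTER_CUBIC)[:,:,::-1])
im,d,c=load('top'); Pt=cloud(d,c)
H=np.array([.624,.0099]);O=np.array([.5342,.0167]);y=np.radians(-4.36);X=np.array([np.cos(y),np.sin(y)]);Y=np.array([-X[1],X[0]])
for r in(.17,):
  for th in np.arange(1.75,-.01,-.125):
    S=np.array([-np.cos(th),np.sin(th)])*r+.008*np.array([np.sin(th),np.cos(th)])+[.0095,.086]
    print(round(th,3),(H+S[0]*X).round(4),S[1].round(4))
E
```

```text
time_s: 36.55
position: [0.7008, 0.0035, 0.3493]
tcp_rot: [[-0.997, 0.076, -0.001], [0.076, 0.997, 0.0], [0.001, 0.0, -1.0]]
force: [-1.5, -1.1, -0.8]
opening: 0.014
1.75 [0.6715 0.0063] 0.2519
1.625 [0.6506 0.0079] 0.2553
1.5 [0.6294 0.0095] 0.2561
1.375 [0.6083 0.0111] 0.2543
1.25 [0.5876 0.0127] 0.2498
1.125 [0.5676 0.0142] 0.2428
1.0 [0.5486 0.0156] 0.2334
0.875 [0.5309 0.017 ] 0.2216
0.75 [0.5149 0.0182] 0.2077
0.625 [0.5007 0.0193] 0.192
0.5 [0.4885 0.0202] 0.1745
0.375 [0.4787 0.021 ] 0.1557
0.25 [0.4712 0.0215] 0.1358
0.125 [0.4663 0.0219] 0.1151
0.0 [0.464  0.0221] 0.094
```

View pics/w13.png

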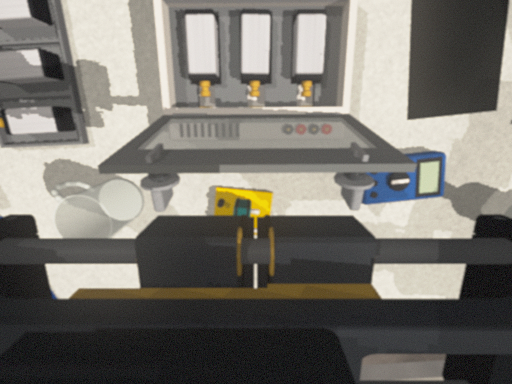

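View pics/s13c.png

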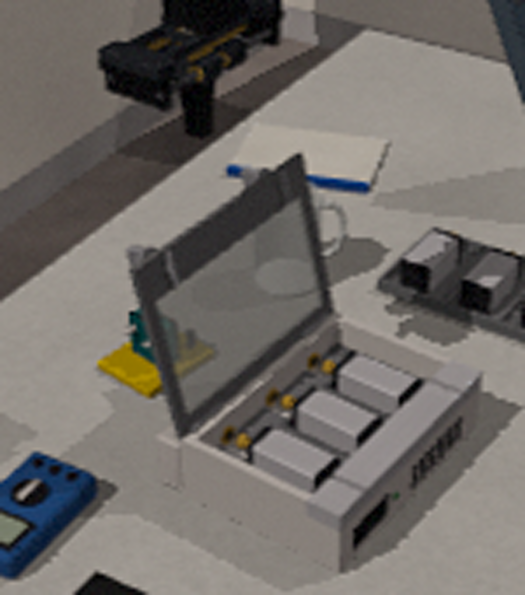

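```bash
python3 -m handwheel '[{"hand":-1,"dx":0.3,"dy":0,"dz":-3,"wx":0,"wy":0,"wz":0},{"hand":-1,"dx":0,"dy":0,"dz":-4,"wx":0,"wy":0,"wz":0},{"hand":-1,"dx":0,"dy":0,"dz":-2.4,"wx":0,"wy":0,"wz":0},{"hand":-1,"dx":-1.5,"dy":0.1,"dz":0,"wx":0,"wy":0,"wz":0},{"hand":-1,"dx":-1.5,"dy":0.1,"dz":0,"wx":0,"wy":0,"wz":0},{"hand":-1,"dx":-1.5,"dy":0.1,"dz":0,"wx":0,"wy":0,"wz":0}]'
```

```text
time_s: 37.25
position: [0.6545, 0.0077, 0.2599]
tcp_rot: [[-0.997, 0.076, 0.003], [0.076, 0.997, 0.0], [-0.003, 0.0, -1.0]]
force: [3.6, 0.7, 0.8]
opening: 0.006
```

```bash
python3 -m handwheel '[{"hand":-1,"dx":-2.5,"dy":0.15,"dz":-0.3,"wx":0,"wy":0,"wz":0},{"hand":-1,"dx":-2.1,"dy":0.15,"dz":-0.2,"wx":0,"wy":0,"wz":0},{"hand":-1,"dx":-2.1,"dy":0.15,"dz":-0.45,"wx":0,"wy":0,"wz":0},{"hand":-1,"dx":-2.0,"dy":0.15,"dz":-0.7,"wx":0,"wy":0,"wz":0},{"hand":-1,"dx":-1.9,"dy":0.15,"dz":-0.95,"wx":0,"wy":0,"wz":0}]'; python3 - <<'E'
from h import *
im,d,c=shot('side','s14'); cv2.imwrite('pics/s14c.png',cv2.resize(im[60:230,170:320],None,fx=3.5,fy=3.5,interpolation=cv2.INTER_CUBIC)[:,:,::-1])
E
```

```text
time_s: 37.75
position: [0.548, 0.0149, 0.2351]
tcp_rot: [[-0.997, 0.075, 0.004], [0.075, 0.997, -0.001], [-0.004, -0.001, -1.0]]
force: [1.1, -0.6, 0.5]
opening: 0.004
```

View pics/s14c.png

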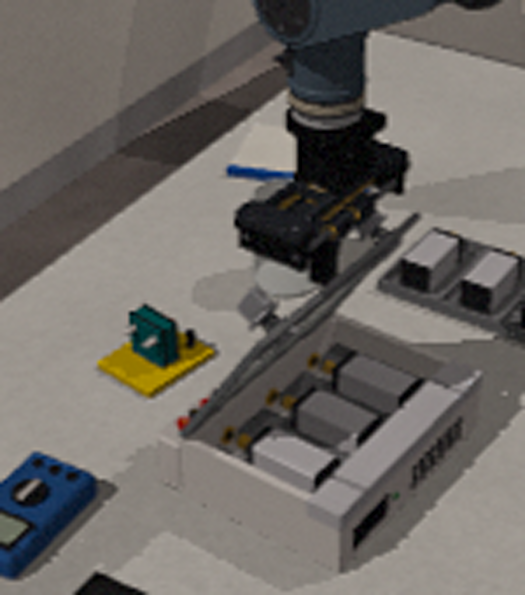

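```bash
python3 -m handwheel '[{"hand":-1,"dx":-1.75,"dy":0.14,"dz":-1.2,"wx":0,"wy":0,"wz":0},{"hand":-1,"dx":-1.6,"dy":0.12,"dz":-1.4,"wx":0,"wy":0,"wz":0},{"hand":-1,"dx":-1.4,"dy":0.1,"dz":-1.6,"wx":0,"wy":0,"wz":0},{"hand":-1,"dx":-1.2,"dy":0.1,"dz":-1.75,"wx":0,"wy":0,"wz":0},{"hand":-1,"dx":-1.0,"dy":0.1,"dz":-1.9,"wx":0,"wy":0,"wz":0},{"hand":-1,"dx":-0.75,"dy":0.05,"dz":-2,"wx":0,"wy":0,"wz":0},{"hand":-1,"dx":-0.5,"dy":0.05,"dz":-2,"wx":0,"wy":0,"wz":0},{"hand":-1,"dx":-0.2,"dy":0,"dz":-1.5,"wx":0,"wy":0,"wz":0},{"hand":-1,"dx":0,"dy":0,"dz":-0.5,"wx":0,"wy":0,"wz":0},{"hand":-1,"dx":0,"dy":0,"dz":0,"wx":0,"wy":0,"wz":0}]'
```

```text
time_s: 38.8
position: [0.4643, 0.0218, 0.0953]
tcp_rot: [[-0.997, 0.075, -0.001], [0.075, 0.997, 0.0], [0.001, 0.0, -1.0]]
force: [-0.2, -0.2, 0.9]
opening: 0.007
```

```bash
python3 -m handwheel '[{"hand":-1,"dx":0,"dy":0,"dz":-0.4,"wx":0,"wy":0,"wz":0},{"hand":-1,"dx":0,"dy":0,"dz":-0.4,"wx":0,"wy":0,"wz":0},{"hand":-1,"dx":0,"dy":0,"dz":0,"wx":0,"wy":0,"wz":0}]'
```

```text
time_s: 39.1
position: [0.4654, 0.0216, 0.0939]
tcp_rot: [[-0.997, 0.074, 0.004], [0.074, 0.997, -0.001], [-0.004, -0.001, -1.0]]
force: [-11.3, 2.1, 58.9]
opening: 0.006
```

```bash
python3 -m handwheel '[{"hand":-1,"dx":0,"dy":0,"dz":1,"wx":0,"wy":0,"wz":0},{"hand":-1,"dx":0,"dy":0,"dz":4,"wx":0,"wy":0,"wz":0},{"hand":-1,"dx":2,"dy":0,"dz":4,"wx":0,"wy":0,"wz":0},{"hand":-1,"dx":4,"dy":0,"dz":2,"wx":0,"wy":0,"wz":0},{"hand":-1,"dx":3,"dy":0,"dz":0,"wx":0,"wy":0,"wz":0},{"hand":-1,"dx":0,"dy":0,"dz":0,"wx":0,"wy":0,"wz":0},{"hand":-1,"dx":0,"dy":0,"dz":0,"wx":0,"wy":0,"wz":0}]'; python3 - <<'E'
from h import *
im,d,c=shot('wrist','w15'); P=cloud(d,c); print(bot.read_state()['position'])
O=np.array([.5342,.0167]);y=np.radians(-4.36);X=np.array([np.cos(y),np.sin(y)]);Y=np.array([-X[1],X[0]])
for ux,uy in [(-.1,0),(-.09,.05),(-.09,-.05),(-.06,0),(-.085,.08),(-.085,-.08)]:
    p=O+ux*X+uy*Y; u,v=proj(c,[*p,.094]); u,v=int(round(u)),int(round(v)); 
    if 0<=u<512 and 0<=v<384: print(ux,uy,(u,v),P[v,u].round(4))
cv2.imwrite('pics/w15c.png',cv2.resize(im[30:220,90:420],None,fx=2.4,fy=2.4,interpolation=cv2.INTER_CUBIC)[:,:,::-1])
E
```

```text
time_s: 39.8
position: [0.555, 0.0216, 0.1977]
tcp_rot: [[-0.997, 0.075, 0.0], [0.075, 0.997, -0.0], [-0.0, -0.0, -1.0]]
force: [-0.2, 0.2, 0.1]
opening: 0.005
[0.55384117 0.02178206 0.19715674]
-0.1 0 (248, 61) [0.4345 0.0243 0.0953]
-0.09 0.05 (303, 73) [0.4482 0.0734 0.0945]
-0.09 -0.05 (193, 73) [ 0.4408 -0.0263  0.0954]
-0.06 0 (248, 107) [0.4739 0.021  0.0931]
-0.085 0.08 (335, 79) [0.4556 0.102  0.0961]
-0.085 -0.08 (161, 79) [ 0.4437 -0.056   0.0958]
```

View pics/w15c.png

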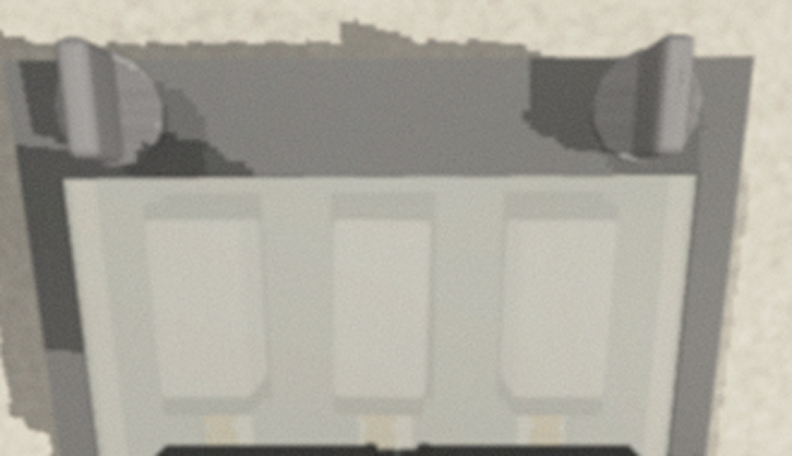

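```bash
cat > stud.py <<'E'
from h import *
import sys
def studs(c,d,zlo=None):
    P=cloud(d,c)
    O=np.array([.5342,.0167]);y=np.radians(-4.36);X=np.array([np.cos(y),np.sin(y)]);Y=np.array([-X[1],X[0]])
    ux=(P[...,:2]-O)@X; uy=(P[...,:2]-O)@Y; z=P[...,2]
    for s in(-1,1):
        m=(abs(ux+.085)<.04)&(abs(uy-s*.105)<.05)&(z>.101)&(z<.16)
        if m.sum()<20: print(s,'none');continue
        zt=np.percentile(z[m],95); t=m&(z>zt-.005)
        q=np.stack([ux[t],uy[t]],-1)*1000
        # wing top z, centre
        qq=P[t][:,:2]
        r=cv2.minAreaRect((qq*1000).astype(np.float32)); print('stud',1 if s<0 else 2,'ztop',zt.round(4),'world',np.round(r[0],1),'size',np.round(r[1],1),'ang',r[2],'unit mean',q.mean(0).round(1))
        h=np.histogram(z[m],bins=np.arange(.1,.15,.004)); print(h[0])
        b=cv2.boxPoints(r); e=b[1]-b[0]; f=b[2]-b[1]; L=e if np.hypot(*e)>np.hypot(*f) else f
        print('   wing dir deg',np.degrees(np.arctan2(L[1],L[0]))%180)
if __name__=='__main__':
    im,d,c=load('wrist'); studs(c,d)
E
python3 stud.py
```

```text
stud 1 ztop 0.139 world [442.3 -71.4] size [11.5 35.1] ang 86.48370361328125 unit mean [-85.2 -94. ]
[  0   0  14 690  75  91  95 108 130 655  10   0]
   wing dir deg 176.4837
stud 2 ztop 0.1388 world [455.4 117.1] size [11.1 35.6] ang 86.54572296142578 unit mean [-86.3  93.6]
[  0   0  12 729  56  80  92  87 131 656   0   0]
   wing dir deg 176.54573
```

```bash
python3 -m handwheel '[{"hand":-0.3,"dx":-3.7,"dy":-3.1,"dz":0,"wx":0,"wy":0,"wz":0},{"hand":-0.3,"dx":-3.7,"dy":-3.1,"dz":0,"wx":0,"wy":0,"wz":0},{"hand":-0.3,"dx":-3.7,"dy":-3.1,"dz":0,"wx":0,"wy":0,"wz":0},{"hand":-0.3,"dx":0,"dy":0,"dz":-2,"wx":0,"wy":0,"wz":0},{"hand":-0.3,"dx":0,"dy":0,"dz":-2,"wx":0,"wy":0,"wz":0},{"hand":-0.3,"dx":0,"dy":0,"dz":0,"wx":0,"wy":0,"wz":0},{"hand":-0.3,"dx":0,"dy":0,"dz":0,"wx":0,"wy":0,"wz":0}]'
```

```text
time_s: 40.55
position: [0.4429, -0.071, 0.1572]
tcp_rot: [[-0.997, 0.075, -0.002], [0.075, 0.997, 0.001], [0.002, 0.001, -1.0]]
force: [0.4, -0.5, 0.3]
opening: 0.348
```

Aligned over stud 1. I'll descend to just above the flange and grip the wing.

```bash
python3 -m handwheel '[{"hand":-0.3,"dx":0,"dy":0,"dz":-2.5,"wx":0,"wy":0,"wz":0},{"hand":-0.3,"dx":0,"dy":0,"dz":-1.5,"wx":0,"wy":0,"wz":0},{"hand":-0.3,"dx":0,"dy":0,"dz":0,"wx":0,"wy":0,"wz":0},{"hand":-1,"dx":0,"dy":0,"dz":0,"wx":0,"wy":0,"wz":0},{"hand":-1,"dx":0,"dy":0,"dz":0,"wx":0,"wy":0,"wz":0},{"hand":-1,"dx":0,"dy":0,"dz":0,"wx":0,"wy":0,"wz":0},{"hand":-1,"dx":0,"dy":0,"dz":0,"wx":0,"wy":0,"wz":0}]'
```

```text
time_s: 41.25
position: [0.4446, -0.0721, 0.1181]
tcp_rot: [[-0.997, 0.074, 0.002], [0.074, 0.997, -0.002], [-0.002, -0.002, -1.0]]
force: [-1.3, -2.5, 2.9]
opening: 0.123
```

```bash
python3 -m handwheel '[{"hand":-1,"dx":0,"dy":0,"dz":-0.5,"wx":0,"wy":0,"wz":0},{"hand":-1,"dx":0,"dy":0,"dz":-0.5,"wx":0,"wy":0,"wz":0},{"hand":-1,"dx":0,"dy":0,"dz":-0.2,"wx":0,"wy":0,"wz":0},{"hand":-1,"dx":0,"dy":0,"dz":0,"wx":0,"wy":0,"wz":0}]'
```

```text
time_s: 41.65
position: [0.4447, -0.0721, 0.1059]
tcp_rot: [[-0.997, 0.075, 0.002], [0.075, 0.997, -0.001], [-0.002, -0.001, -1.0]]
force: [-1.5, -1.9, 9.7]
opening: 0.127
```

```bash
python3 -m handwheel '[{"hand":-1,"dx":0,"dy":0,"dz":-0.08,"wx":0,"wy":0,"wz":-0.1},{"hand":-1,"dx":0,"dy":0,"dz":0,"wx":0,"wy":0,"wz":-0.13},{"hand":-1,"dx":0,"dy":0,"dz":0,"wx":0,"wy":0,"wz":-0.13}]'; python3 -c "
from h import *
s=bot.read_state();print(s['moment'],s['force'],s['joint_positions'])"
```

```text
time_s: 41.95
position: [0.4446, -0.0727, 0.1054]
tcp_rot: [[-0.905, 0.425, 0.002], [0.425, 0.905, -0.003], [-0.003, -0.002, -1.0]]
force: [-2.5, -5.1, 10.5]
opening: 0.127
[-0.8960781   0.41468659  0.07114718] [-2.49710891 -5.14350101 10.53418494] [-23.48179432  28.83167056 112.9920276   -0.16961153  38.03402706
 -88.18729688]
```

```bash
python3 -m handwheel '[{"hand":-1,"dx":0,"dy":0,"dz":0,"wx":0,"wy":0,"wz":-0.135},{"hand":-1,"dx":0,"dy":0,"dz":0,"wx":0,"wy":0,"wz":-0.135},{"hand":-1,"dx":0,"dy":0,"dz":0,"wx":0,"wy":0,"wz":-0.135},{"hand":-1,"dx":0,"dy":0,"dz":0,"wx":0,"wy":0,"wz":-0.135},{"hand":-1,"dx":0,"dy":0,"dz":0,"wx":0,"wy":0,"wz":-0.135},{"hand":-1,"dx":0,"dy":0,"dz":0,"wx":0,"wy":0,"wz":-0.135},{"hand":-1,"dx":0,"dy":0,"dz":0,"wx":0,"wy":0,"wz":-0.135},{"hand":-1,"dx":0,"dy":0,"dz":0,"wx":0,"wy":0,"wz":-0.135},{"hand":-1,"dx":0,"dy":0,"dz":0,"wx":0,"wy":0,"wz":-0.135},{"hand":-1,"dx":0,"dy":0,"dz":0,"wx":0,"wy":0,"wz":0}]'; python3 -c "
from h import *
s=bot.read_state();print(s['moment'],s['force'],s['joint_positions'])"
```

```text
time_s: 42.95
position: [0.4428, -0.0737, 0.1052]
tcp_rot: [[0.078, 0.997, -0.002], [0.997, -0.078, -0.004], [-0.004, -0.002, -1.0]]
force: [-6.4, -10.1, 9.9]
opening: 0.124
[-2.05438696  1.24347984  0.05926028] [ -6.35246536 -10.0887413    9.89416671] [-23.5723355   28.83287095 113.06740808  -0.43843801  38.12797708
 -18.76110341]
```

```bash
python3 -m handwheel '[{"hand":-0.3,"dx":0,"dy":0,"dz":0,"wx":0,"wy":0,"wz":0},{"hand":-0.3,"dx":0,"dy":0,"dz":0,"wx":0,"wy":0,"wz":0},{"hand":-0.3,"dx":0,"dy":0,"dz":1,"wx":0,"wy":0,"wz":0},{"hand":-0.3,"dx":0,"dy":0,"dz":3,"wx":0,"wy":0,"wz":0},{"hand":-0.3,"dx":2.5,"dy":2.5,"dz":3,"wx":0,"wy":0,"wz":0.147},{"hand":-0.3,"dx":2.5,"dy":2.5,"dz":2,"wx":0,"wy":0,"wz":0.147},{"hand":-0.3,"dx":2.5,"dy":3,"dz":0,"wx":0,"wy":0,"wz":0.147},{"hand":-0.3,"dx":2.5,"dy":2,"dz":0,"wx":0,"wy":0,"wz":0.147},{"hand":-0.3,"dx":1,"dy":0,"dz":0,"wx":0,"wy":0,"wz":0.147},{"hand":-0.3,"dx":0,"dy":0,"dz":0,"wx":0,"wy":0,"wz":0.147}]';python3 -m handwheel '[{"hand":-0.3,"dx":0,"dy":0,"dz":0,"wx":0,"wy":0,"wz":0.147},{"hand":-0.3,"dx":0,"dy":0,"dz":0,"wx":0,"wy":0,"wz":0.147},{"hand":-0.3,"dx":0,"dy":0,"dz":0,"wx":0,"wy":0,"wz":0.147},{"hand":-0.3,"dx":0,"dy":0,"dz":0,"wx":0,"wy":0,"wz":0.147},{"hand":-0.3,"dx":0,"dy":0,"dz":0,"wx":0,"wy":0,"wz":0.1},{"hand":-0.3,"dx":0,"dy":0,"dz":0,"wx":0,"wy":0,"wz":0},{"hand":-0.3,"dx":0,"dy":0,"dz":0,"wx":0,"wy":0,"wz":0}]'; python3 - <<'E'
from stud import *
im,d,c=shot('wrist','w16'); studs(c,d)
cv2.imwrite('pics/w16c.png',cv2.resize(im[30:220,90:420],None,fx=2.4,fy=2.4,interpolation=cv2.INTER_CUBIC)[:,:,::-1])
E
```

```text
time_s: 43.95
position: [0.5554, 0.0297, 0.1948]
tcp_rot: [[-0.724, 0.689, 0.001], [0.689, 0.724, 0.0], [-0.001, 0.001, -1.0]]
force: [0.2, -0.0, 0.3]
opening: 0.348
time_s: 44.65
position: [0.5536, 0.0288, 0.1945]
tcp_rot: [[-0.997, 0.083, -0.001], [0.083, 0.997, 0.0], [0.001, 0.0, -1.0]]
force: [-0.1, 0.3, 0.4]
opening: 0.351
stud 1 ztop 0.1316 world [442.1 -71.2] size [36.1 11.3] ang 86.30818176269531 unit mean [-84.8 -93.8]
[  8 828 121  54  35  67  55 620  40   0   0   0]
   wing dir deg 86.30822
stud 2 ztop 0.1389 world [455.2 117.4] size [11.6 35.4] ang 85.8689193725586 unit mean [-86.4  93.6]
[  0   0  11 759  49  77  84  83 112 671   6   0]
   wing dir deg 175.86891
```

View pics/w16c.png

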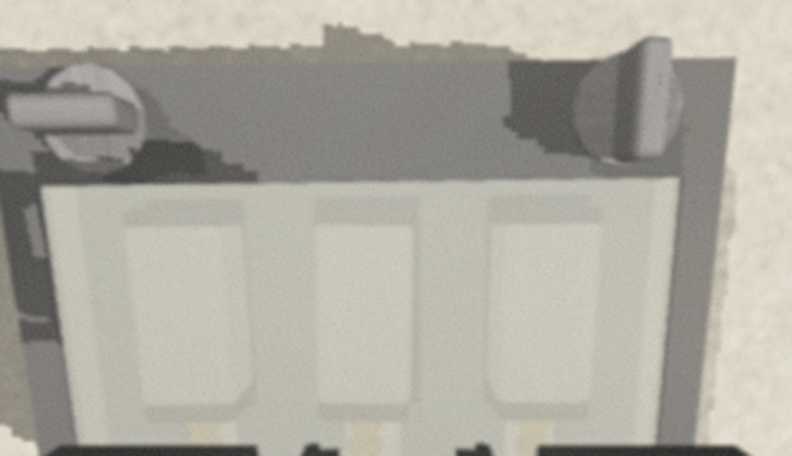

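```bash
python3 -m handwheel '[{"hand":-0.3,"dx":-3.3,"dy":2.9,"dz":0,"wx":0,"wy":0,"wz":0.008},{"hand":-0.3,"dx":-3.3,"dy":2.9,"dz":0,"wx":0,"wy":0,"wz":0},{"hand":-0.3,"dx":-3.2,"dy":3.0,"dz":0,"wx":0,"wy":0,"wz":0},{"hand":-0.3,"dx":0,"dy":0,"dz":-2,"wx":0,"wy":0,"wz":0},{"hand":-0.3,"dx":0,"dy":0,"dz":-1.7,"wx":0,"wy":0,"wz":0},{"hand":-0.3,"dx":0,"dy":0,"dz":0,"wx":0,"wy":0,"wz":0},{"hand":-0.3,"dx":0,"dy":0,"dz":0,"wx":0,"wy":0,"wz":0}]'
```

```text
time_s: 45.4
position: [0.4561, 0.1166, 0.1575]
tcp_rot: [[-0.997, 0.073, -0.0], [0.073, 0.997, 0.0], [0.0, 0.0, -1.0]]
force: [0.2, 0.1, -0.5]
opening: 0.354
```

```bash
python3 -m handwheel '[{"hand":-0.3,"dx":-0.15,"dy":0.05,"dz":-2.5,"wx":0,"wy":0,"wz":0},{"hand":-0.3,"dx":0,"dy":0,"dz":-1.5,"wx":0,"wy":0,"wz":0},{"hand":-0.3,"dx":0,"dy":0,"dz":0,"wx":0,"wy":0,"wz":0},{"hand":-1,"dx":0,"dy":0,"dz":0,"wx":0,"wy":0,"wz":0},{"hand":-1,"dx":0,"dy":0,"dz":0,"wx":0,"wy":0,"wz":0},{"hand":-1,"dx":0,"dy":0,"dz":0,"wx":0,"wy":0,"wz":0},{"hand":-1,"dx":0,"dy":0,"dz":0,"wx":0,"wy":0,"wz":0}]'; python3 -m handwheel '[{"hand":-1,"dx":0,"dy":0,"dz":-0.5,"wx":0,"wy":0,"wz":0},{"hand":-1,"dx":0,"dy":0,"dz":-0.5,"wx":0,"wy":0,"wz":0},{"hand":-1,"dx":0,"dy":0,"dz":-0.25,"wx":0,"wy":0,"wz":0},{"hand":-1,"dx":0,"dy":0,"dz":0,"wx":0,"wy":0,"wz":0}]'
```

```text
time_s: 46.1
position: [0.4553, 0.1173, 0.1182]
tcp_rot: [[-0.997, 0.073, 0.002], [0.073, 0.997, 0.001], [-0.002, 0.001, -1.0]]
force: [-0.6, 1.0, 2.3]
opening: 0.126
time_s: 46.5
position: [0.4553, 0.1173, 0.1057]
tcp_rot: [[-0.997, 0.072, 0.002], [0.072, 0.997, 0.0], [-0.002, 0.001, -1.0]]
force: [-0.8, 1.5, 9.1]
opening: 0.125
```

```bash
python3 -m handwheel '[{"hand":-1,"dx":0,"dy":0,"dz":-0.05,"wx":0,"wy":0,"wz":-0.1},{"hand":-1,"dx":0,"dy":0,"dz":0,"wx":0,"wy":0,"wz":-0.13},{"hand":-1,"dx":0,"dy":0,"dz":0,"wx":0,"wy":0,"wz":-0.13}]'; python3 -m handwheel '[{"hand":-1,"dx":0,"dy":0,"dz":0,"wx":0,"wy":0,"wz":-0.135},{"hand":-1,"dx":0,"dy":0,"dz":0,"wx":0,"wy":0,"wz":-0.135},{"hand":-1,"dx":0,"dy":0,"dz":0,"wx":0,"wy":0,"wz":-0.135},{"hand":-1,"dx":0,"dy":0,"dz":0,"wx":0,"wy":0,"wz":-0.135},{"hand":-1,"dx":0,"dy":0,"dz":0,"wx":0,"wy":0,"wz":-0.135},{"hand":-1,"dx":0,"dy":0,"dz":0,"wx":0,"wy":0,"wz":-0.135},{"hand":-1,"dx":0,"dy":0,"dz":0,"wx":0,"wy":0,"wz":-0.135},{"hand":-1,"dx":0,"dy":0,"dz":0,"wx":0,"wy":0,"wz":-0.135},{"hand":-1,"dx":0,"dy":0,"dz":0,"wx":0,"wy":0,"wz":-0.135},{"hand":-1,"dx":0,"dy":0,"dz":0,"wx":0,"wy":0,"wz":0}]'
```

```text
time_s: 46.8
position: [0.4553, 0.1174, 0.1055]
tcp_rot: [[-0.906, 0.424, 0.002], [0.424, 0.906, 0.0], [-0.002, 0.001, -1.0]]
force: [-1.6, 2.4, 9.4]
opening: 0.125
time_s: 47.8
position: [0.4557, 0.1176, 0.1056]
tcp_rot: [[0.079, 0.997, 0.003], [0.997, -0.079, 0.001], [0.001, 0.003, -1.0]]
force: [-0.8, 3.5, 8.8]
opening: 0.123
```

```bash
python3 -m handwheel '[{"hand":-0.3,"dx":0,"dy":0,"dz":0,"wx":0,"wy":0,"wz":0},{"hand":-0.3,"dx":0,"dy":0,"dz":0,"wx":0,"wy":0,"wz":0},{"hand":-0.3,"dx":0,"dy":0,"dz":1,"wx":0,"wy":0,"wz":0},{"hand":-0.3,"dx":0,"dy":0,"dz":3,"wx":0,"wy":0,"wz":0},{"hand":-0.3,"dx":2.5,"dy":-2.5,"dz":3,"wx":0,"wy":0,"wz":0.147},{"hand":-0.3,"dx":2.5,"dy":-2.5,"dz":3,"wx":0,"wy":0,"wz":0.147},{"hand":-0.3,"dx":2.5,"dy":-3,"dz":3,"wx":0,"wy":0,"wz":0.147},{"hand":-0.3,"dx":2.5,"dy":-2,"dz":3,"wx":0,"wy":0,"wz":0.147},{"hand":-0.3,"dx":1,"dy":0,"dz":3,"wx":0,"wy":0,"wz":0.147},{"hand":-0.3,"dx":0,"dy":0,"dz":2,"wx":0,"wy":0,"wz":0.147}]';python3 -m handwheel '[{"hand":-0.3,"dx":0,"dy":0,"dz":0,"wx":0,"wy":0,"wz":0.147},{"hand":-0.3,"dx":0,"dy":0,"dz":0,"wx":0,"wy":0,"wz":0.147},{"hand":-0.3,"dx":0,"dy":0,"dz":0,"wx":0,"wy":0,"wz":0.147},{"hand":-0.3,"dx":0,"dy":0,"dz":0,"wx":0,"wy":0,"wz":0.147},{"hand":-0.3,"dx":0,"dy":0,"dz":0,"wx":0,"wy":0,"wz":0.1},{"hand":-0.3,"dx":0,"dy":0,"dz":0,"wx":0,"wy":0,"wz":0},{"hand":-0.3,"dx":0,"dy":0,"dz":0,"wx":0,"wy":0,"wz":0}]'; python3 - <<'E'
from stud import *
im,d,c=shot('wrist','w17'); studs(c,d)
cv2.imwrite('pics/w17c.png',cv2.resize(im[20:220,0:420],None,fx=1.9,fy=1.9,interpolation=cv2.INTER_CUBIC)[:,:,::-1])
P=cloud(d,c); O=np.array([.5342,.0167]);y=np.radians(-4.36);X=np.array([np.cos(y),np.sin(y)]);Y=np.array([-X[1],X[0]])
for ux,uy in [(-.1,0),(-.09,.05),(-.09,-.05),(-.07,0)]:
    p=O+ux*X+uy*Y; u,v=proj(c,[*p,.094]); print(P[int(round(v)),int(round(u)),2])
im,d,c=shot('side','s17'); im,d,c=shot('top','top17')
E
```

```text
time_s: 48.8
position: [0.5661, 0.0158, 0.3169]
tcp_rot: [[-0.724, 0.69, 0.003], [0.69, 0.724, -0.001], [-0.003, 0.002, -1.0]]
force: [-0.1, 0.4, 0.5]
opening: 0.352
time_s: 49.5
position: [0.5639, 0.0171, 0.3144]
tcp_rot: [[-0.997, 0.08, -0.001], [0.08, 0.997, 0.0], [0.001, 0.0, -1.0]]
force: [0.0, 0.3, -0.3]
opening: 0.354
stud 1 ztop 0.1317 world [442.  -71.1] size [35.5 11.3] ang 85.26913452148438 unit mean [-85.2 -94.3]
[  1 365  45  30   8  10  37 259  20   0   0   0]
   wing dir deg 85.26914
stud 2 ztop 0.1316 world [455.5 117.3] size [35.5 10.2] ang 85.6134033203125 unit mean [-86.   93.8]
[  1 398  37   8  29   5  22 260  15   0   0   0]
   wing dir deg 85.61339
0.09508801373136175
0.09411141175395182
0.09506190817124537
0.4780159752244309
```

View pics/w17c.png

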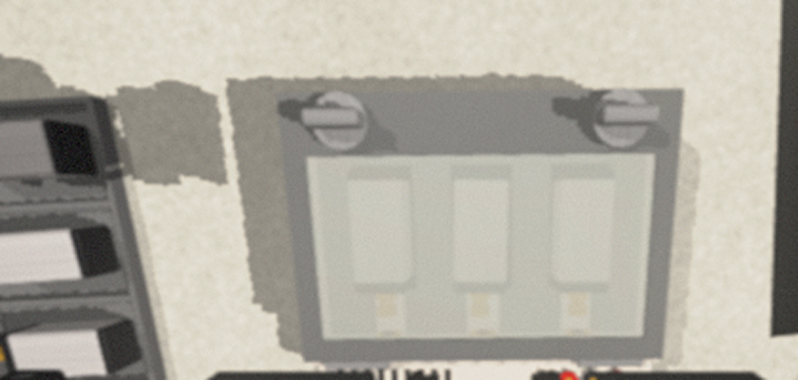

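View pics/s17.png

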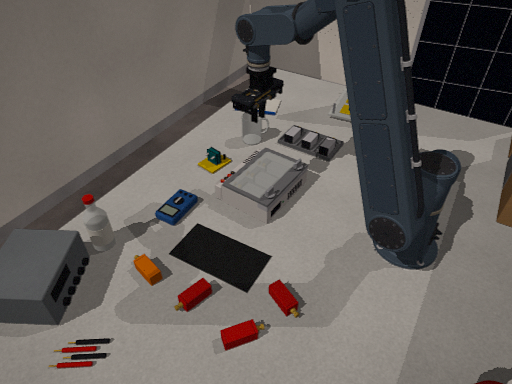

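View pics/top17.png

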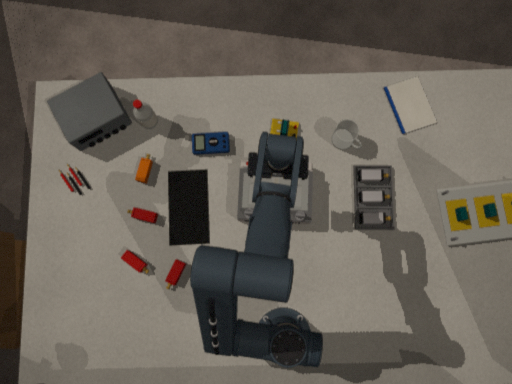

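```bash
python3 - <<'E'
from seg import *
im,d,c=load('top'); carts('tray',im,d,c,0.03,0.07,(0.36,0.68,-0.46,-0.28),minA=40)
hand_in()
E
```

```text
tray px [371. 174.] xy [ 602.4 -360.7] size [39.9 71.7] ang 88.6 z 46.7 209
tray px [372. 196.] xy [ 515.6 -358. ] size [39.3 73.9] ang 88.6 z 45.2 207
tray px [380. 216.] xy [ 435.  -384.7] size [15.4 35.2] ang 176.1 z 46.2 45
the job is handed in; nothing more can be done
```

I moved the three empty cartridges into the tray, one per compartment. The three full ones went into the bay, flat, with their valves towards the hinge. I then shut the cover, locked both studs and handed the job in at about 50 s of the 210 s allowed.

**Last checks:**
- **Full cartridges:** before I shut the cover, their tops read 78 mm, the same as the empties did in those pockets, so they are right down.
- **Cover:** its top reads 94 to 95 mm, which is shut.
- **Studs:** both wings have turned about 90° and stand 7.3 mm lower than unlocked, matching the locked reading.
- **Empties:** their tops read 45 to 47 mm, which is flat in the tray. The nearest one was only partly picked out by the last height check (a 45-pixel patch), but the pictures show it lying flat.
- **Bystanders:** the meter, jug and fuel-cell module look unmoved in the pictures. I did not measure their positions again.

**During the run:**
- One full cartridge was knocked a few centimetres on the mat; I measured it again before picking it up.
- That one sat about 5° askew in the grip, so I turned the tool to match before lowering it into its pocket.
- Pressing the cover down peaked at about 59 N on the wrist, through the fingertips only and below the 120 N limit.

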